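# Close the sloping instrument case and fasten its draw latch

### The job

The small grey instrument case on the bench stands ajar. Gently swing its lid down until it is shut, lay the latch's wire loop over the hook on the lid, then push the latch lever down past its toggle point until it lies flat and the latch holds the lid tight. Do not slam the lid or lean hard on it, and leave the things lying round the case where they are.

Things in the scene. Friction and masses are not known exactly. Their poses are not given: they have to be found in the camera images.
- case: Grey sheet-metal case fixed on a plywood board (8 mm thick, 270 x 370 mm), 190 mm wide (its y), 235 mm deep (x), 102 mm high when shut. Origin on the board, mid-width, 120 mm behind the front foot; x to the rear, y left, z up. The flat top runs from x 36 to 115 mm; the lid is all above z 66 mm. Its front faces the robot's left, turned 52 to 85 degrees. The draw latch lies on the centre line (y 0) of the sloping front.
- lid_edge (a point): Middle of the lid's upper front edge, where the slope meets the flat top; moves with the lid. The flat top is 79 mm deep behind it.
- lid_hinge (a point): Middle of the lid's hinge line at the rear of the case (case frame x 115 mm, z 66 mm); the line runs along the case's y.
- keeper_seat (a point): On the lid, 138 mm up the slope from the foot (lid shut), 19 mm off the face: the crossbar's centre when tight (to 3 mm). Keeper: steel hook 20 mm wide; a wall just down-slope of this point, 25 mm off the face, its top lip turned up-slope to 3 mm past this point, 24 to 30 mm off the face; a ledge under it 13 mm off the face. The bar comes down up-slope of the lip, then is drawn under it.
- loop_bar (a point): Centre of the crossbar (along the case's y) of the latch's dark wire loop: a U of 6 mm wire, 47 mm wide outside, crossbar 73 mm from the pin it turns on. Starts lying down-slope, the bar 21 to 31 mm off the face. It swings freely over the raised lever (which passes between its legs) and falls on the keeper by its weight. Can be held across both legs from outside, near the bar.
- slope_foot (a point): Middle of the lower end of the case's sloping front face (case frame x -120, z 12 mm). From here the flat face rises toward the rear at 30 degrees from the horizontal, 180 mm long; the lid begins 108 mm up the slope. A tool square to the face is tilted 30 degrees from vertical, pointing down and to the case's +x.
- loop_pin (a point): Middle of the cross pin on the lever, along the case's y, about which the loop turns; 20 mm from the lever's hinge. With the lever raised it is about 35 mm off the face and level with the lever hinge along the slope; it moves with the lever.
- lever_hinge (a point): Middle of the lever's hinge line, along the case's y, 80 mm up the slope from its foot and 15 mm off the face, on the lower case.
- lever_tip (a point): On the lever's flat steel handle, 66 mm from its hinge, near its free end. The handle is 19 mm wide and 4 mm thick, 73 mm long from the hinge; at the start it stands up nearly square to the slope (a little up-slope of square).
- lid (a joint): Lid angle, rad: 0 shut, grows as it opens; starts 0.45 to 0.85. The hinge is stiff: the lid stays where it is left and needs 1 to 3 N at its front edge to close; at 0 it meets a firm rubber gasket; do not press over 40 N.
- lever (a joint): Lever angle, rad: 0 raised (handle standing off the slope), 1.745 fully down (handle lying down-slope along the face, on its stop). Starts 0 to 0.12. The stiff hinge keeps it where it is left; it swings toward the foot of the slope. With the loop hooked, the last third takes about 5 to 8 N at the tip, and past about 1.5 the pull of the loop holds it down.
- loop (a joint): Angle of the loop against the lever, rad: 0 lying down-slope (its stop when the lever is raised), about 3.5 when it has been swung over onto the keeper with the lever raised, about 4.85 with the latch fastened.
- bail (a joint): Stretch of the loop's built-in springs, m: 0 slack, about 0.0037 when the latch is fastened, at most 0.008; 4 N for each mm.
- screwdriver: Loose screwdriver, 192 mm long, 24 mm thick, lying on the board along the case's -y side (the one nearer the robot); a bystander, leave it alone. Origin at the middle of its underside.
- hex_key: Loose dark hex key, 72 mm long, flat on the board along the case's +y side (away from the robot), toward its rear; a bystander. Origin at its middle.
- loupe: Loose black loupe, 32 mm across, 26 mm high, standing on the board along the case's +y side (nearer the robot), toward its front; a bystander. Origin at the centre of its underside.

How it is judged (in metres and radians):
On the way, in this order (a step that is already met when the one before it is completed fails the run):
1. the lid is shut (value of joint lid below 0.03 rad), for 0.2 s.
2. with the lid shut and the lever still raised, the loop's crossbar is down behind the keeper's lip (value of joint lid below 0.03 rad and value of joint lever below 0.9 rad and x of loop_bar in the frame of keeper_seat between -0.004 and 0.016 m and z of loop_bar in the frame of keeper_seat between -0.008 and 0.008 m), for 0.2 s.
3. the lever is past its toggle point with the loop pulled tight in the keeper (value of joint lid below 0.03 rad and value of joint lever above 1.6 rad and distance between loop_bar and keeper_seat below 0.006 m and value of joint bail above 0.002 m), for 0.2 s.
At the end, for the whole second after the job is handed in: Lid shut (within 0.03 rad), lever down on its stop (beyond 1.6 rad) and at rest, the loop's crossbar in the keeper (within 6 mm of its seat) and its springs stretched by more than 2 mm, nothing held (all of step 3 and velocity of joint lever below 0.1 rad/s); the robot touches nothing.
It fails at once if the robot pushes on the lid with more than 40 N (contact force between any of the fingers, the arm and lid above 40 N).
It fails at once if the lid is slammed: it closes faster than 4 rad/s (velocity of joint lid below -4 rad/s).
It fails at once if the screwdriver beside the case is moved more than 25 mm (distance of screwdriver from where it was at the start of the episode above 0.025 m).
It fails at once if the hex key beside the case is moved more than 25 mm (distance of hex_key from where it was at the start of the episode above 0.025 m).
It fails at once if the loupe beside the case is moved more than 25 mm (distance of loupe from where it was at the start of the episode above 0.025 m).
It also fails if it takes over 67 s, if anything falls off the work surface, if the arm or the gripper's body presses on something with over 40 N, if the wrist force passes 120 N, or if a joint passes its speed limit or range.

### The arm

A 7-joint arm with a two-finger parallel gripper is mounted at the origin on a cart in front of the work surface, level with it; the furniture and walls round the work are solid. World frame = base frame: x ahead of the robot, y to its left, z up, the work surface at z = 0. Lengths are in mm, angles in rad, forces in N, time in s.
With the tool pointing down it reaches from about 425 to 825 mm from the base axis. Payload 3.6 kg.
Tool frame: the origin (TCP) lies at the very end of the fingers, on their centre line; the grasp point (between the pads) lies 19 mm behind it; z points along the fingers, y is the direction in which the jaws open and shut (so a half turn about z gives the same grasp; the last joint's range is limited). The gripper opens to 85 mm and grips with 20 to 120 N. Pads are 22 mm wide; open, the fingers measure 114 mm over their backs; the gripper's body (76 mm by 85 mm) begins 54 mm behind the grasp point. The pads swing forward as they close: fully open they stand 13 mm farther back than shut.
Start: joints at [1.163, 0.615, -0.013, 1.423, 0.008, 1.103, -0.04], TCP at [242.193, -603.163, 231.297] pointing down, gripper open.
Joint ranges: [-3.12, 3.12], [-0.3, 2.06], [-1.34, 1.32], [0.26, 2.42], [-1.36, 4.5], [0.01, 1.98], [-2.84, 2.84]. Speed limits (rad/s): [2.79, 2.79, 3.14, 3.14, 3.14, 3.14, 3.14].

### API

Orientations are given as a unit quaternion [w, x, y, z].
In Python, from rig import status, cams, env gives the robot as it stands.
- The arm moves only by the tool play_rows, never from a script. Its argument "plan" is a list that holds one entry, the list of rows, each a list of 7 numbers: the turn, a rotation vector about the tool's x, y, z in rad, then the shift along the tool's x, y, z in m, then the closure in counts, from 0 (fully open) to 255 (shut). A call has 1 to 8 rows; each row shifts and turns the commanded pose from where the row before left it, along the tool's axes as they then stand; what a row does not reach is not made up. A row lasts 1/12 s, in which the tool goes at most 41.7 mm and 7.16 degrees, less where a joint would pass 70% of its speed; a pose out of reach is approached as far as the arm can. A call with a gripper value outside its range is refused whole. The fingers move at their own pace and stop on an object; "newtons" is the grip in N (left out, the last holds). Time passes only in rows, so rows that do not move let the fingers close. It gives the time, the measured TCP pose, the force and the opening at its end, in the units of the state.
- status.get_obs(): the state, without advancing time (a new reading comes with each control period).
- cams.read_camera(name): name is "side" or "top" or "wrist"; returns (picture, depth): 420x560x3 uint8, red, green, blue; 420x560 float32, mm along the optical axis (not along the pixel's ray), 0 where there is no reading.
- cams.camera_params(name): a dict with "fx", "fy", "cx", "cy" (pixels), "world_from_camera" (4x4, takes a point from camera to world coordinates); the wrist camera has in their place "T_tool_cam" (4x4, takes a point from camera to tool coordinates, whose origin is the TCP and whose axes are the flange's). Camera axes: x right, y up, looking along -z (the intrinsics and any distortion apply to the point x, -y, -z); pixel columns grow to the right and rows downward; lengths in mm; the calibration is good to about 2 mm. A picture is of the moment at which its call begins: read the wrist's pose just before it. camera_params takes no time and is no camera call.
- env.finish_job(): hands the job in, once; it reports no verdict.
Trained networks look in the newest picture that a camera, given by its name, has taken for a name from the list of things; names that differ only in an ending like _2 or _b are one class to them, and where a whole thing is asked for, a point or a joint stands for the part that bears it (a point fixed in the world has none). Each returns a list of dicts, best first, with "conf" (0 to 1); they miss things now and then, are a little off and sometimes report something else, mostly with a low value. They report only what shows in the picture. A call takes as long as a camera call.
- cams.search_frame(label, camera): "bbox" ([left, top, right, bottom] in pixels, round what is visible of it).
- cams.outline_of(label, camera): "pixels" (420x560 bool, what is visible of it) and "bbox" ([left, top, right, bottom] in pixels, round what is visible of it).
- cams.place_of(label, camera): "at" ([column, row] in pixels: a listed point, or the origin of a listed thing).
The state is a dict: "t": time; "joint_positions": joint angles; "joint_velocities": joint speeds; "tau": joint torques, N m; "position": TCP position; "eef_rot": TCP orientation; "ft_force": force on the tool from outside, world axes, zero at the start; "torque": the same for the moment, N m; "opening": finger opening in mm.
Only numpy, scipy, OpenCV 4.12 (cv2) and the standard library are available. Lean on these libraries where they do the work, as an engineer would, in place of code of your own. Each camera call takes 0.05 s, during which the arm holds its last target.

## Working session

There is one attempt and no reset: what is moved stays moved. The work goes in short steps, Python scripts to look and compute and a tool call to move; the robot and the scene stay as the last step left them, time stands still between calls to the robot, and variables do not carry over. Pictures are saved under pics/ and viewed, and the job is handed in when it is done.

Besides the shell and the picture viewer there is one more tool, called after "Request:" as name(argument=value, ...), one argument or row to a line, values as JSON. play_rows: Moves the arm, as the interface text tells. Its arguments: {"type":"object","properties":{"plan":{"type":"array","items":{"type":"array","items":{"type":"array","items":{"type":"number"}}}},"newtons":{"type":"number"}},"required":["plan"]}

```bash
ls; mkdir -p pics
cat > h.py <<'E'
import numpy as np, cv2
from rig import status, cams, env
from scipy.spatial.transform import Rotation as R
def snap(n,f):
    im,d=cams.read_camera(n); cv2.imwrite(f'pics/{f}.png',cv2.cvtColor(im,cv2.COLOR_RGB2BGR)); return im,d
def T_tool(o=None):
    o=o or status.get_obs(); q=o['eef_rot']; T=np.eye(4)
    T[:3,:3]=R.from_quat([q[1],q[2],q[3],q[0]]).as_matrix(); T[:3,3]=o['position']; return T
def W(n,T=None):
    p=cams.camera_params(n)
    if n=='wrist': return p,(T if T is not None else T_tool())@np.array(p['T_tool_cam'])
    return p,np.array(p['world_from_camera'])
def back(n,u,v,z,T=None):
    p,M=W(n,T); x=(u-p['cx'])/p['fx']*z; y=-(v-p['cy'])/p['fy']*z
    return (M@np.array([x,y,-z,1]))[:3]
def ray(n,u,v,T=None):
    p,M=W(n,T); d=np.array([(u-p['cx'])/p['fx'],-(v-p['cy'])/p['fy'],-1]); return M[:3,3],M[:3,:3]@d
def proj(n,X,T=None):
    p,M=W(n,T); c=np.linalg.inv(M)@np.append(X,1); return p['cx']+p['fx']*c[0]/-c[2], p['cy']-p['fy']*c[1]/-c[2]
E
python3 - <<'E'
from h import *
o=status.get_obs(); print(o['t'],o['position'],o['eef_rot'],o['opening'])
for n in ['side','top','wrist']:
    im,d=snap(n,n+'0')
    p=cams.camera_params(n); print(n,{k:(np.round(v,3).tolist()) for k,v in p.items()})
    if n=='wrist':continue
    for l in ['lid_edge','lid_hinge','keeper_seat','loop_bar','slope_foot','loop_pin','lever_hinge','lever_tip','case','screwdriver','hex_key','loupe']:
        r=cams.place_of(l,n)
        for k in r[:2]:
            u,v=k['at']; z=d[int(round(v)),int(round(u))]
            print(l,k['conf'],np.round(k['at'],1),np.round(back(n,u,v,z),1) if z>0 else None)
E
```

```text
pics
0.0 [ 241.90685996 -602.46436009  230.10462558] [-1.29812311e-03  9.81828686e-01  1.89764798e-01 -2.59928981e-04] 85.41434667372697
side {'fx': 476.974, 'fy': 476.974, 'cx': 279.894, 'cy': 204.284, 'world_from_camera': [[-0.969, 0.133, -0.207, 453.281], [-0.246, -0.564, 0.789, 652.711], [-0.012, 0.815, 0.579, 605.93], [0.0, 0.0, 0.0, 1.0]]}
lid_edge 0.9 [306.1 149.3] [ 603.2 -115.5  175.7]
lid_hinge 0.68 [302.6 171.9] [ 626.  -199.2   73.4]
keeper_seat 0.87 [306.7 146.7] [ 602.3 -115.9  181.1]
keeper_seat 0.65 [311.7 214.6] None
loop_bar 0.71 [311.7 257.9] [559.4  36.3  47.9]
slope_foot 0.67 [314.3 266.6] [556.2  23.8  16.8]
loop_pin 0.92 [310.5 215.2] [574.8 -24.7  93.8]
lever_hinge 0.93 [310.5 222.4] [575.6 -31.7  72.1]
lever_tip 0.88 [310.4 199.4] [573.4 -11.2 137.7]
case 0.66 [306.3 229.3] [583.1 -31.5  54.8]
screwdriver 0.63 [389.  233.2] [432.6 -90.7  27.1]
hex_key 0.67 [237.9 221.6] [732.8 -72.6  15.7]
loupe 0.55 [231.3 246.6] [720.1   5.5  16.4]
top {'fx': 465.514, 'fy': 465.514, 'cx': 279.372, 'cy': 211.78, 'world_from_camera': [[-0.025, 0.999, -0.048, 568.665], [-1.0, 
[... 421 characters left out ...]
2.8 -122.6    5. ]
slope_foot 0.4 [282.4 166.8] [719.  -17.4   8.6]
loop_pin 0.92 [289.9 232.1] [572.3 -28.8 103.1]
lever_hinge 0.56 [291.  229.5] [577.6 -31.4  91.6]
lever_tip 0.73 [316.6 223.2] [590.2 -87.5  45. ]
lever_tip 0.62 [283.8 235.7] [565.5 -16.2 143.1]
case 0.56 [314.8 224.6] [587.3 -83.7  43.8]
screwdriver 0.71 [334.7 296.7] [ 428.2 -125.4   10.4]
hex_key 0.55 [310.7 160.8] [730.7 -81.    9.2]
hex_key 0.3 [316.2 223.4] [589.8 -86.9  42.5]
loupe 0.59 [282.3 165.7] [721.5 -17.2   8. ]
wrist {'fx': 368.587, 'fy': 368.587, 'cx': 279.928, 'cy': 206.536, 'T_tool_cam': [[0.001, 0.956, 0.292, 74.045], [1.0, -0.001, -0.001, 0.152], [-0.001, 0.292, -0.956, -142.57], [0.0, 0.0, 0.0, 1.0]]}
```

View pics/side0.png

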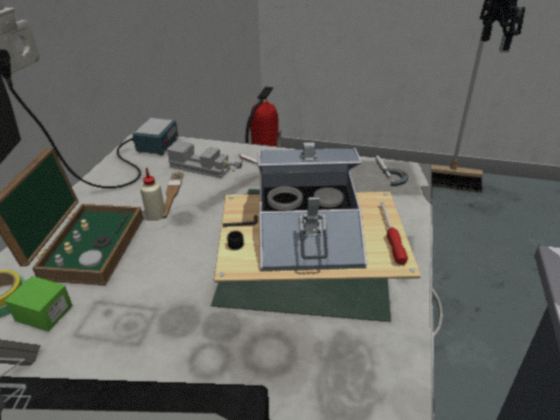

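View pics/top0.png

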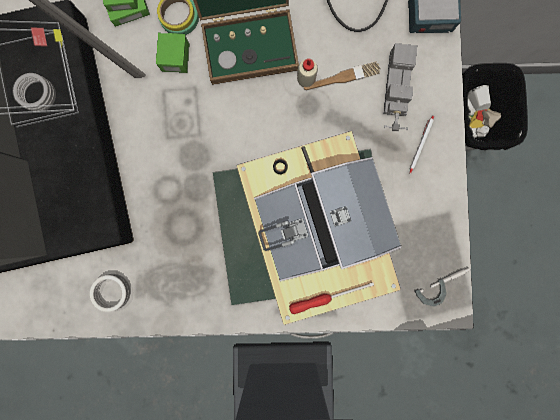

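View pics/wrist0.png

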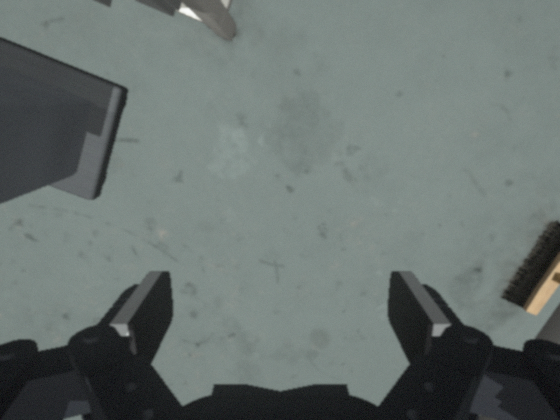

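Run:
```python
from h import *
im,d=snap('top','top1')
print(status.get_obs()['t'])
np.save('topd.npy',d)
cv2.imwrite('pics/top1z.png',cv2.cvtColor(cv2.resize(im[120:340,210:420],None,fx=3.6,fy=2.7*4/3,interpolation=cv2.INTER_CUBIC)[:,:],cv2.COLOR_RGB2BGR)[:600*2])
c=cv2.resize(im[120:330,220:410],None,fx=2.8,fy=2.8,interpolation=cv2.INTER_CUBIC); cv2.imwrite('pics/top1z.png',cv2.cvtColor(c,cv2.COLOR_RGB2BGR))
# fit plane to front slope
vs,us=np.mgrid[120:330,220:410]; z=d[120:330,220:410]
P=np.array([back('top',u,v,zz) for u,v,zz in zip(us.ravel(),vs.ravel(),z.ravel())]); P[z.ravel()==0]=np.nan
np.save('P.npy',P)
P3=P.reshape(210,190,3)
for v in range(195,285,8): print(v,[int(P3[v-120,u-220,2]) if P3[v-120,u-220,2]==P3[v-120,u-220,2] else -1 for u in range(240,405,5)])
```

```text
1.4Traceback (most recent call last):
  File "<stdin>", line 9, in <module>
  File "h.py", line 14, in back
    p,M=W(n,T); x=(u-p['cx'])/p['fx']*z; y=-(v-p['cy'])/p['fy']*z
        ~^^^^^
  File "h.py", line 10, in W
    p=cams.camera_params(n)
ValueError: time passes only in moves, steps and waits
```

View pics/top1z.png

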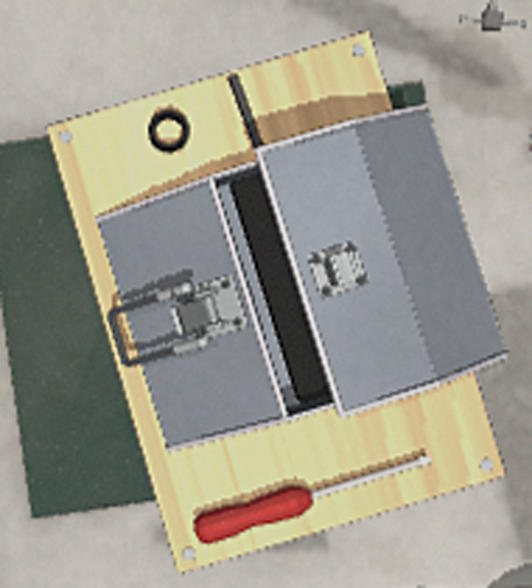

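Run:
```python
from h import *
p,M=W('top'); d=np.load('topd.npy'); 
vs,us=np.mgrid[0:420,0:560]
C=np.stack([(us-p['cx'])/p['fx']*d,-(vs-p['cy'])/p['fy']*d,-d,np.ones_like(d)],-1)
P=(C@M.T)[...,:3]; P[d==0]=np.nan
np.save('P.npy',P)
m=np.zeros((420,560),np.uint8)
poly=lambda L:(np.array([[120*0+220+a/2.8,120+b/2.8] for a,b in L])).astype(np.int32)
def reg(*Ls):
    m=np.zeros((420,560),np.uint8)
    for L in Ls: cv2.fillPoly(m,[poly(L)],1)
    q=P[m>0]; return q[~np.isnan(q[:,0])]
def plane(q):
    for _ in range(4):
        c=np.median(q,0) if _==0 else q.mean(0); n=np.linalg.svd(q-q.mean(0))[2][2]; n*=np.sign(n[2]); r=(q-q.mean(0))@n; q=q[abs(r)<max(2.5*r.std(),1)]
    return q.mean(0),n,r.std(),len(q)
c,n,s,k=plane(reg([(115,225),(200,195),(215,250),(130,275)],[(155,375),(255,350),(272,405),(178,435)]))
print('face',c,n,s,k,'tilt',np.degrees(np.arccos(n[2])),'yaw of +x',np.degrees(np.arctan2(-n[1],-n[0])))
c2,n2,s,k=plane(reg([(280,170),(350,150),(365,220),(300,240)],[(330,320),(400,300),(415,370),(350,390)]))
print('lidslope?',c2,n2,s,k,np.degrees(np.arccos(n2[2])),np.degrees(np.arctan2(-n2[1],-n2[0])))
c3,n3,s,k=plane(reg([(375,130),(420,120),(490,345),(445,360)]))
print('lidtop',c3,n3,s,k,np.degrees(np.arccos(n3[2])),np.degrees(np.arctan2(-n3[1],-n3[0])))
cb,nb,s,k=plane(reg([(75,150),(140,140),(160,180),(100,200)],[(330,430),(460,400),(480,460),(300,480)]))
print('board',cb,nb,s)
def hit(a,b,c,n):
    o,dd=ray('top',220+a/2.8,120+b/2.8); return o+dd*(((c-o)@n)/(dd@n))
for ab in [(97,215),(167,447),(213,180),(285,415)]: print('face pt',ab,hit(*ab,c,n).round(1))
for ab in [(48,126),(182,572),(370,30),(504,474)]: print('board',ab,hit(*ab,np.array([0,0,8.]),np.array([0,0,1.])).round(1))
for ab in [(259,150),(342,415),(357,125),(437,370)]: print('lid',ab,hit(*ab,c2,n2).round(1))
```

```text
face [567.14916587 -26.01813726  47.93928624] [-0.13762214  0.4829989   0.86473823] 1.5002012801355922 1473 tilt 30.147172050370237 yaw of +x -74.09601911657158
lidslope? [ 600.19414051 -132.43111447  155.56647765] [ 0.0349538  -0.12107221  0.9920281 ] 1.4643063392000222 1370 7.239481827684667 106.1035369633823
lidtop [ 621.76916638 -195.54001534  127.24779468] [ 0.16732931 -0.58481975  0.79371706] 1.0104733204703664 1566 37.46575433649447 105.96694669096621
board [ 532.19226812 -123.37093672    8.68076594] [1.99582624e-04 1.07588865e-03 9.99999401e-01] 1.7991755277993224
face pt (97, 215) [652.2  45.4  21.6]
face pt (167, 447) [469.4  -5.2  20.7]
face pt (213, 180) [671.9 -44.7  75.1]
face pt (285, 415) [496.1 -93.4  74.3]
board (48, 126) [725.7  83.8   8. ]
board (182, 572) [370.2 -14.5   8. ]
board (370, 30) [ 796.5 -175.9    8. ]
board (504, 474) [ 440.7 -270.1    8. ]
lid (259, 150) [682.6 -73.8 159.8]
lid (342, 415) [ 501.6 -124.7  160. ]
lid (357, 125) [ 699.3 -142.4  150.9]
lid (437, 370) [ 529.8 -191.6  150.8]
```

```bash
cat >> h.py <<'E'
yaw=np.radians(-74.5); O=np.array([592.9,-95.5,8.])
ex=np.array([np.cos(yaw),np.sin(yaw),0]); ey=np.array([-np.sin(yaw),np.cos(yaw),0]); ez=np.array([0,0,1.])
C3=np.stack([ex,ey,ez],1)
su=np.cos(np.pi/6)*ex+.5*ez; sn=-.5*ex+np.cos(np.pi/6)*ez
def case(x,y,z): return O+C3@np.array([x,y,z],float)
foot=case(-120,0,12)
def face(s,n,y=0): return foot+s*su+n*sn+y*ey
def tocase(p): return C3.T@(np.asarray(p)-O)
def toface(p): p=np.asarray(p)-foot; return np.array([p@su,p@sn,p@ey])
def Rt(tilt):  # tool z tilted 'tilt' deg from vertical toward case +x, tool y = +ey
    t=np.radians(tilt); z=np.sin(t)*ex-np.cos(t)*ez; return np.stack([np.cross(ey,z),ey,z],1)
def plan(wps,g,T0=None,vmax=.040,wmax=.12):
    """wps: list of (pos mm, R, minrows)"""
    T=T_tool() if T0 is None else T0; p=T[:3,3]; Q=T[:3,:3]; rows=[]
    for pt,Rg,nm in wps:
        w=R.from_matrix(Q.T@Rg).as_rotvec(); D=(pt-p)/1000
        n=max(nm,int(np.ceil(np.linalg.norm(D)/vmax)),int(np.ceil(np.linalg.norm(w)/wmax)))
        for k in range(n):
            Rk=Q@R.from_rotvec(w*k/n).as_matrix(); d=Rk.T@(D/n)
            rows.append([round(float(v),4)+0. for v in list(w/n)+list(d)]+[g])
        p,Q=pt,Rg
    for i in range(0,len(rows),8): print(str([rows[i:i+8]]))
    return rows
E
python3 - <<'E'
from h import *
r=plan([(case(10,-50,210),Rt(30),1)],255,vmax=.036); print(len(r), case(10,-50,210))
E
```

```text
[[[-0.0238, -0.0267, -0.089, 0.029, -0.021, 0.0008, 255], [-0.0238, -0.0267, -0.089, 0.0307, -0.0183, -0.0004, 255], [-0.0238, -0.0267, -0.089, 0.0322, -0.0155, -0.0017, 255], [-0.0238, -0.0267, -0.089, 0.0334, -0.0125, -0.0029, 255], [-0.0238, -0.0267, -0.089, 0.0343, -0.0094, -0.0041, 255], [-0.0238, -0.0267, -0.089, 0.0349, -0.0063, -0.0052, 255], [-0.0238, -0.0267, -0.089, 0.0351, -0.003, -0.0062, 255], [-0.0238, -0.0267, -0.089, 0.0351, 0.0003, -0.0072, 255]]]
[[[-0.0238, -0.0267, -0.089, 0.0347, 0.0036, -0.0081, 255], [-0.0238, -0.0267, -0.089, 0.034, 0.0068, -0.0089, 255], [-0.0238, -0.0267, -0.089, 0.033, 0.01, -0.0095, 255], [-0.0238, -0.0267, -0.089, 0.0317, 0.0132, -0.0101, 255], [-0.0238, -0.0267, -0.089, 0.0301, 0.0162, -0.0106, 255], [-0.0238, -0.0267, -0.089, 0.0283, 0.019, -0.011, 255], [-0.0238, -0.0267, -0.089, 0.0262, 0.0217, -0.0112, 255], [-0.0238, -0.0267, -0.089, 0.0238, 0.0242, -0.0113, 255]]]
16 [ 547.3908611  -118.49822334  218.        ]
```

Request:
play_rows(
  plan=[
    [[-0.024, -0.027, -0.089, 0.029, -0.021, 0.001, 255], [-0.024, -0.027, -0.089, 0.031, -0.018, 0, 255], [-0.024, -0.027, -0.089, 0.032, -0.0155, -0.002, 255], [-0.024, -0.027, -0.089, 0.0335, -0.0125, -0.003, 255], [-0.024, -0.027, -0.089, 0.0345, -0.0095, -0.004, 255], [-0.024, -0.027, -0.089, 0.035, -0.006, -0.005, 255], [-0.024, -0.027, -0.089, 0.035, -0.003, -0.006, 255], [-0.024, -0.027, -0.089, 0.035, 0, -0.007, 255]],
  ],
)

```text
t: 2.07
position: [396.2, -359.7, 224.0]
eef_rot: [0.113, 0.843, 0.519, -0.086]
ft_force: [-0.4, -1.0, -0.2]
opening: 0.0
```

Run:
```python
from h import *
r=plan([(case(10,-50,210),Rt(30),1)],255,vmax=.036); print(len(r)); o=status.get_obs(); print(o['t'],o['position'],o['joint_positions'],o['ft_force'])
```

```text
[[[-0.0236, -0.0261, -0.0884, 0.0344, 0.0037, -0.0082, 255], [-0.0236, -0.0261, -0.0884, 0.0337, 0.0069, -0.009, 255], [-0.0236, -0.0261, -0.0884, 0.0327, 0.01, -0.0097, 255], [-0.0236, -0.0261, -0.0884, 0.0315, 0.0131, -0.0102, 255], [-0.0236, -0.0261, -0.0884, 0.0299, 0.0161, -0.0107, 255], [-0.0236, -0.0261, -0.0884, 0.0281, 0.0189, -0.011, 255], [-0.0236, -0.0261, -0.0884, 0.026, 0.0216, -0.0112, 255], [-0.0236, -0.0261, -0.0884, 0.0237, 0.024, -0.0114, 255]]]
8
2.0667 [ 396.20873854 -359.65615856  224.00863225] [ 0.60427449  0.39155865 -0.07398768  1.90389744  0.41727574  0.7666928
 -0.22104176] [-0.43873242 -1.01569732 -0.24183115]
```

Tracking is good; continue.

Request:
play_rows(
  plan=[
    [[-0.0235, -0.026, -0.0885, 0.0345, 0.0035, -0.008, 255], [-0.0235, -0.026, -0.0885, 0.0335, 0.007, -0.009, 255], [-0.0235, -0.026, -0.0885, 0.0325, 0.01, -0.0095, 255], [-0.0235, -0.026, -0.0885, 0.0315, 0.013, -0.01, 255], [-0.0235, -0.026, -0.0885, 0.03, 0.016, -0.0105, 255], [-0.0235, -0.026, -0.0885, 0.028, 0.019, -0.011, 255], [-0.0235, -0.026, -0.0885, 0.026, 0.0215, -0.011, 255], [-0.0235, -0.026, -0.0885, 0.0235, 0.024, -0.0115, 255]],
  ],
)

```text
t: 2.73
position: [548.0, -119.4, 217.6]
eef_rot: [0.205, 0.584, 0.769, -0.156]
ft_force: [1.1, -0.3, -0.9]
opening: 0.2
```

Run:
```python
from h import *
T=T_tool(); im,d=snap('wrist','w1'); snap('side','s1')
print(tocase(T[:3,3]),status.get_obs()['joint_positions'], status.get_obs()['ft_force'])
print(np.round(Rt(30).T@T[:3,:3],3))
for l in ['lid_edge','keeper_seat','loop_bar','loop_pin','lever_hinge','lever_tip','slope_foot']:
    r=cams.place_of(l,'wrist')
    for k in r[:2]:
        u,v=k['at']; z=d[int(round(v)),int(round(u))]; P=back('wrist',u,v,z,T) if z>0 else None
        print(l,k['conf'],np.round(k['at'],1),P is not None and (tocase(P).round(1),toface(P).round(1)))
```

```text
[ 11.02157111 -49.66139677 209.55561031] [ 0.01737255  0.47070492 -0.17880001  1.89329307  0.80562329  0.88027167
 -0.41703109] [0.00281759 0.50633146 0.31703246]
[[ 1.     0.001  0.002]
 [-0.001  1.    -0.   ]
 [-0.002  0.     1.   ]]
lid_edge 0.65 [356.5 238.6] (array([ 28.8,  -9.6, 175.7]), array([210.7,  67.4,  -9.6]))
keeper_seat 0.58 [370.  227.2] (array([ 23.1,  -3. , 172.7]), array([204.2,  67.6,  -3. ]))
loop_pin 0.58 [341.   37.6] (array([-29.6, -12.5,  64.6]), array([104.6,   0.4, -12.5]))
```

View pics/w1.png

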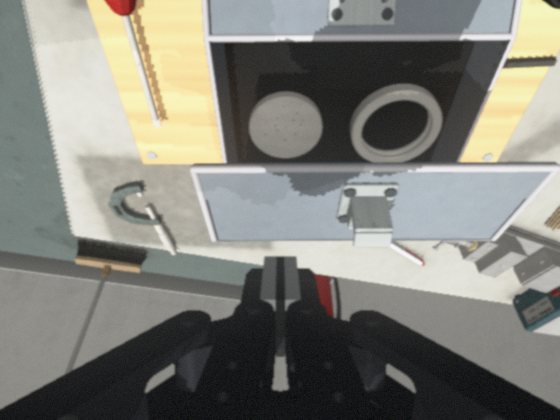

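View pics/s1.png

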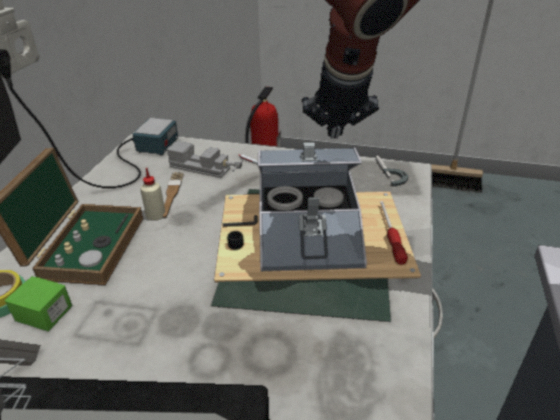

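Run:
```python
from h import *
def arc(t,off=0): c,s=np.cos(t),np.sin(t); return case(115-105.1*c+21*s, -50, 66+21*c+105.1*s)
w=[(case(50,-50,170),Rt(30),2),(arc(.74),Rt(30),2)]
w+=[(arc(t),Rt(30),4) for t in (.60,.45,.31,.18)]
r=plan(w,255); print(len(r))
```

```text
[[[-0.0022, -0.0012, -0.0029, -0.0056, 0.0013, 0.0261, 255], [-0.0022, -0.0012, -0.0029, -0.0056, 0.0012, 0.0261, 255], [0.0, 0.0, 0.0, 0.0037, 0.0, 0.008, 255], [0.0, 0.0, 0.0, 0.0037, 0.0, 0.008, 255], [0.0, 0.0, 0.0, 0.0037, 0.0, 0.0007, 255], [0.0, 0.0, 0.0, 0.0037, 0.0, 0.0007, 255], [0.0, 0.0, 0.0, 0.0037, 0.0, 0.0007, 255], [0.0, 0.0, 0.0, 0.0037, 0.0, 0.0007, 255]]]
[[[0.0, 0.0, 0.0, 0.0038, 0.0, 0.0013, 255], [0.0, 0.0, 0.0, 0.0038, 0.0, 0.0013, 255], [0.0, 0.0, 0.0, 0.0038, 0.0, 0.0013, 255], [0.0, 0.0, 0.0, 0.0038, 0.0, 0.0013, 255], [0.0, 0.0, 0.0, 0.0033, 0.0, 0.0017, 255], [0.0, 0.0, 0.0, 0.0033, 0.0, 0.0017, 255], [0.0, 0.0, 0.0, 0.0033, 0.0, 0.0017, 255], [0.0, 0.0, 0.0, 0.0033, 0.0, 0.0017, 255]]]
[[[0.0, 0.0, 0.0, 0.0029, 0.0, 0.002, 255], [0.0, 0.0, 0.0, 0.0029, 0.0, 0.002, 255], [0.0, 0.0, 0.0, 0.0029, 0.0, 0.002, 255], [0.0, 0.0, 0.0, 0.0029, 0.0, 0.002, 255]]]
20
```

Request:
play_rows(
  plan=[
    [[-0.002, -0.001, -0.003, -0.0055, 0.001, 0.026, 255], [-0.002, -0.001, -0.003, -0.0055, 0.001, 0.026, 255], [0, 0, 0, 0.0037, 0, 0.008, 255], [0, 0, 0, 0.0037, 0, 0.008, 255], [0, 0, 0, 0.0037, 0, 0.0007, 255], [0, 0, 0, 0.0037, 0, 0.0007, 255], [0, 0, 0, 0.0037, 0, 0.0007, 255], [0, 0, 0, 0.0037, 0, 0.0007, 255]],
  ],
)

```text
t: 3.85
position: [556.1, -144.6, 151.1]
eef_rot: [0.207, 0.583, 0.77, -0.155]
ft_force: [0.8, -1.6, 0.6]
opening: 0.1
```

Request:
play_rows(
  plan=[
    [[0, 0, 0, 0.0038, 0, 0.0013, 255], [0, 0, 0, 0.0038, 0, 0.0013, 255], [0, 0, 0, 0.0038, 0, 0.0013, 255], [0, 0, 0, 0.0038, 0, 0.0013, 255], [0, 0, 0, 0.0033, 0, 0.0017, 255], [0, 0, 0, 0.0033, 0, 0.0017, 255], [0, 0, 0, 0.0033, 0, 0.0017, 255], [0, 0, 0, 0.0033, 0, 0.0017, 255]],
  ],
)

```text
t: 4.52
position: [550.5, -127.3, 125.4]
eef_rot: [0.206, 0.583, 0.77, -0.156]
ft_force: [0.7, -1.4, 1.4]
opening: 0.4
```

Run:
```python
from h import *
T=T_tool(); snap('wrist','w2'); snap('side','s2')
p=tocase(T[:3,3]);print(p, toface(T[:3,3]),np.round(Rt(30).T@T[:3,:3],3))
```

```text
[ 19.31477443 -49.35262541 117.35876301] [173.32951529  21.58597806 -49.35262541] [[ 1.     0.003  0.001]
 [-0.003  1.     0.001]
 [-0.001 -0.001  1.   ]]
```

View pics/w2.png

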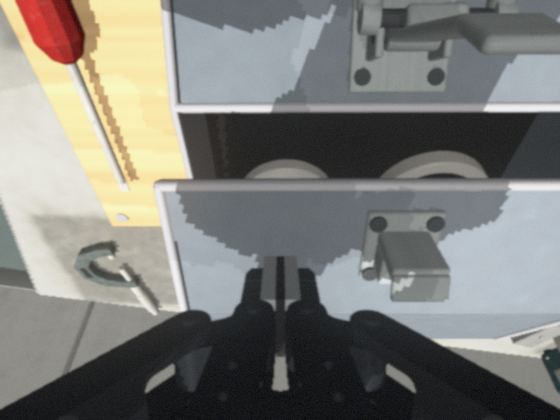

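View pics/s2.png

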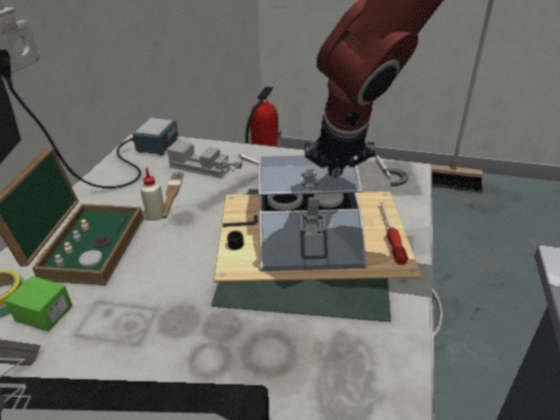

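Request:
play_rows(
  plan=[
    [[0, 0, 0, 0.0029, 0, 0.002, 255], [0, 0, 0, 0.0029, 0, 0.002, 255], [0, 0, 0, 0.0029, 0, 0.002, 255], [0, 0, 0, 0.0029, 0, 0.002, 255], [0, 0, 0, 0.0025, 0, 0.0022, 255], [0, 0, 0, 0.0025, 0, 0.0022, 255], [0, 0, 0, 0.0022, 0, 0.0022, 255]],
  ],
)

```text
t: 5.2
position: [548.0, -118.8, 103.3]
eef_rot: [0.206, 0.583, 0.77, -0.156]
ft_force: [-1.4, -0.7, 1.3]
opening: -0.4
```

Request:
play_rows(
  plan=[
    [[0, 0, 0, 0.001, 0, 0.001, 255], [0, 0, 0, 0.001, 0, 0.001, 255], [0, 0, 0, 0.001, 0, 0.001, 255]],
  ],
)

```text
t: 5.45
position: [547.7, -117.8, 99.4]
eef_rot: [0.206, 0.583, 0.77, -0.156]
ft_force: [-0.8, 0.5, 1.9]
opening: -0.0
```

Run:
```python
from h import *
T=T_tool(); print(toface(T[:3,3]), tocase(T[:3,3]))
snap('wrist','w3')
```

```text
[151.79194155   4.10231694 -49.53030964] [  9.404519   -49.53030964  91.44868146]
```

View pics/w3.png

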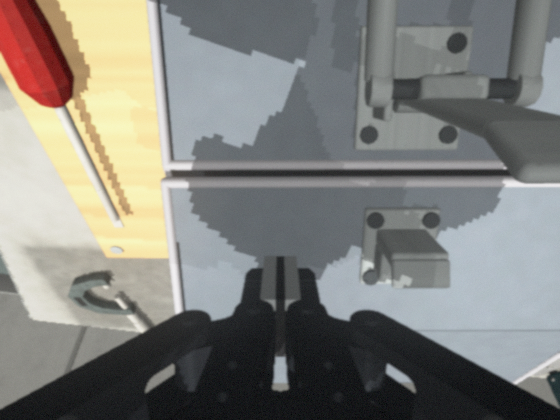

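Request:
play_rows(
  plan=[
    [[0, 0, 0, 0.0005, 0, 0.0008, 255], [0, 0, 0, 0.0005, 0, 0.0008, 255], [0, 0, 0, 0.0005, 0, 0.0008, 255]],
  ],
)

```text
t: 5.75
position: [547.5, -117.2, 96.5]
eef_rot: [0.205, 0.583, 0.77, -0.156]
ft_force: [-1.1, 1.4, 1.5]
opening: -0.1
```

Request:
play_rows(
  plan=[
    [[0, 0, 0, 0.0003, 0, 0.0006, 255], [0, 0, 0, 0.0003, 0, 0.0006, 255]],
  ],
)

```text
t: 5.92
position: [547.5, -117.1, 95.5]
eef_rot: [0.206, 0.583, 0.77, -0.156]
ft_force: [-4.4, 4.9, 9.1]
opening: 0.2
```

Request:
play_rows(
  plan=[
    [[0, 0, 0, 0, 0, 0.0006, 255], [0, 0, 0, 0, 0, 0.0003, 255]],
  ],
)

```text
t: 6.08
position: [547.6, -117.1, 95.4]
eef_rot: [0.206, 0.583, 0.77, -0.156]
ft_force: [-5.3, 6.2, 11.8]
opening: 0.0
```

Request:
play_rows(
  plan=[
    [[0, 0, 0, 0, 0, 0.0003, 255], [0, 0, 0, 0, 0, 0, 255], [0, 0, 0, 0, 0, 0, 255], [0, 0, 0, 0, 0, 0, 255]],
  ],
)

```text
t: 6.42
position: [547.6, -117.1, 95.4]
eef_rot: [0.206, 0.583, 0.77, -0.156]
ft_force: [-5.3, 5.9, 10.9]
opening: 0.1
```

Run:
```python
from h import *
T=T_tool(); print(toface(T[:3,3]), tocase(T[:3,3]))
im,d=snap('wrist','w4')
np.save('w4d.npy',d); np.save('w4T.npy',T)
```

```text
[149.13888648   0.97879989 -49.45027752] [  8.66866444 -49.45027752  87.41710881]
```

View pics/w4.png

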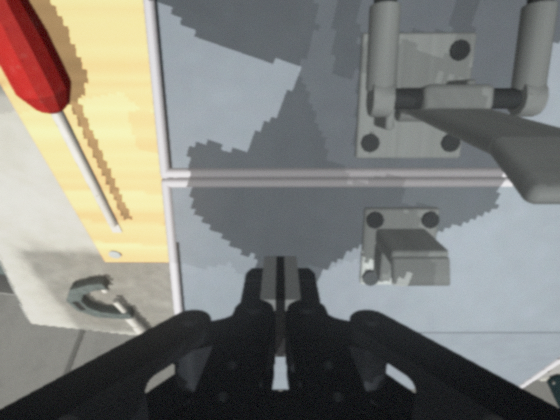

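Run:
```python
from h import *
d=np.load('w4d.npy');T=np.load('w4T.npy')
def reg(u0,v0,u1,v1):
    q=np.array([toface(back('wrist',u,v,d[v,u],T)) for u in range(u0,u1,4) for v in range(v0,v1,4) if d[v,u]>0]); 
    A=np.c_[q[:,0],q[:,2],np.ones(len(q))]; c=np.linalg.lstsq(A,q[:,1],rcond=None)[0]; print(q.mean(0).round(1),c.round(3),(q[:,1]-A@c).std())
reg(200,20,340,150); reg(200,200,340,250)
for n,(u,v),z0 in [('seamL',(163,178),0),('corner pin L axle',(383,98),35),('pinR',(530,98),35),('platecorner bl',(372,143),2),('br',(451,151),2),('kp tl',(374,217),2),('kp tr',(432,218),2),('seam mid',(440,180),0)]:
    o,dd=ray('wrist',u,v,T); t=(z0-(o-foot)@sn)/(dd@sn); print(n,toface(o+t*dd).round(1), d[v,u])
```

```text
[ 71.8   0.9 -54.5] [0.001 0.003 0.99 ] 0.6340654242013067
[126.    0.9 -54.7] [-1.000e-03  4.000e-03  1.217e+00] 0.5591509791161374
seamL [107.1  -0.  -96.3] 145.89932
corner pin L axle [ 75.9  35.  -21. ] 98.71468
pinR [75.7 35.  20.7] 98.78141
platecorner bl [ 92.7   2.  -14.8] 136.839
br [95.6  2.  15.8] 138.85352
kp tl [122.4   2.  -11.7] 145.00525
kp tr [122.8   2.   11.9] 0.0
seam mid [107.4  -0.   14. ] 145.33264
```

Run:
```python
from h import *
r=plan([(face(149,60,-49),Rt(30),2),(face(110,120,-35),Rt(30),2),(face(25,125,0),Rt(30),3)],0); print(len(r))
```

```text
[[[0.0011, -0.0006, 0.0018, 0.0001, 0.0003, -0.0295, 0], [0.0011, -0.0006, 0.0018, 0.0001, 0.0003, -0.0295, 0], [0.0, 0.0, 0.0, 0.0195, 0.007, -0.03, 0], [0.0, 0.0, 0.0, 0.0195, 0.007, -0.03, 0], [0.0, 0.0, 0.0, 0.0283, 0.0117, -0.0017, 0], [0.0, 0.0, 0.0, 0.0283, 0.0117, -0.0017, 0], [0.0, 0.0, 0.0, 0.0283, 0.0117, -0.0017, 0]]]
7
```

Request:
play_rows(
  plan=[
    [[0, 0, 0, 0, 0, -0.029, 255], [0.001, 0, 0.002, 0, 0, -0.03, 255], [0, 0, 0, 0.0195, 0.007, -0.03, 0], [0, 0, 0, 0.0195, 0.007, -0.03, 0], [0, 0, 0, 0.0285, 0.0115, -0.002, 0], [0, 0, 0, 0.0285, 0.0115, -0.002, 0], [0, 0, 0, 0.0285, 0.0115, -0.002, 0]],
  ],
)

```text
t: 7.05
position: [549.7, 59.8, 140.9]
eef_rot: [0.206, 0.585, 0.769, -0.156]
ft_force: [0.7, 0.5, -0.3]
opening: 60.6
```

Run:
```python
from h import *
T=T_tool(); print(toface(T[:3,3]), status.get_obs()['joint_positions'])
im,d=snap('wrist','w5'); snap('side','s5')
np.save('w5d.npy',d); np.save('w5T.npy',T)
for n in ['wrist','side']:
  for l in ['loop_bar','loop_pin','lever_tip','keeper_seat']:
    for k in cams.place_of(l,n)[:1]: print(n,l,k)
```

```text
[ 24.78748147 125.30866754  -0.15591357] [-0.30388319  0.63197801 -0.18827367  1.85978144  0.80191509  0.94822617
 -0.76946174]
wrist loop_bar {'at': [276.6, 176.1], 'conf': 0.65}
wrist loop_pin {'at': [278.0, 282.8], 'conf': 0.79}
wrist lever_tip {'at': [276.2, 332.6], 'conf': 0.87}
wrist keeper_seat {'at': [277.4, 339.3], 'conf': 0.61}
side loop_bar {'at': [312.1, 256.8], 'conf': 0.57}
side loop_pin {'at': [311.4, 213.8], 'conf': 0.82}
```

View pics/w5.png

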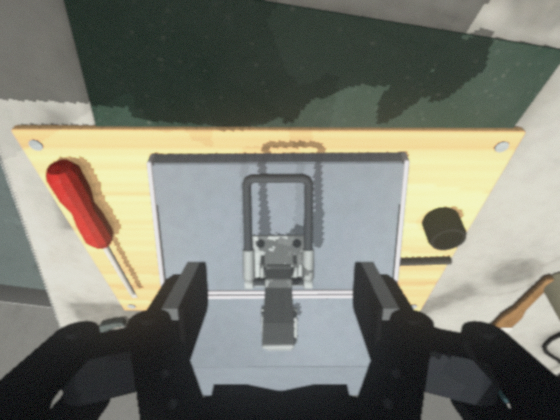

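View pics/s5.png

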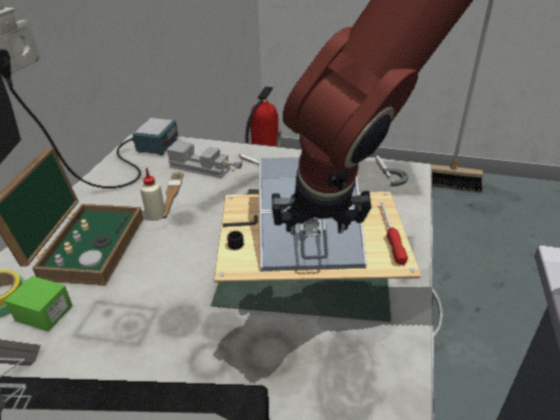

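Run:
```python
from h import *
d=np.load('w5d.npy');T=np.load('w5T.npy')
for n,u,v in [('bar',278,178),('bar',270,178),('bar',290,178),('legL',248,220),('legR',308,220),('legL2',248,250),('pinL',250,280),('pinR',307,280),('tip',280,345),('tip',280,330),('tip',280,310)]:
    z=d[v-1:v+2,u-1:u+2]; z=z[z>0]; z=np.median(z) if len(z) else 0
    print(n,(u,v),z,toface(back('wrist',u,v,z,T)).round(1))
```

```text
bar (278, 178) 239.30933 [ 2.7 33.5 -1.4]
bar (270, 178) 239.17284 [ 2.7 33.7 -6.6]
bar (290, 178) 239.79485 [ 2.8 33.1  6.4]
legL (248, 220) 245.78435 [ 30.9  35.3 -21.4]
legR (308, 220) 245.60915 [30.8 35.6 18.6]
legL2 (248, 250) 249.99388 [ 51.8  37.3 -21.8]
pinL (250, 280) 253.59717 [ 73.   40.  -20.7]
pinR (307, 280) 253.7016 [73.  40.  18.5]
tip (280, 345) 211.83284 [88.5 88.4 -0.2]
tip (280, 330) 218.07274 [84.1 80.6 -0.2]
tip (280, 310) 233.03522 [81.2 64.  -0.1]
```

Run:
```python
from h import *
r=plan([(face(19,60,-1),Rt(30),2),(face(19,18,-1),Rt(30),2)],0); print(len(r))
```

```text
[[[-0.0001, -0.0002, -0.0005, 0.0039, 0.0002, 0.0322, 0], [-0.0001, -0.0002, -0.0005, 0.0039, 0.0002, 0.0322, 0], [0.0, 0.0, 0.0, 0.0, 0.0, 0.021, 0], [0.0, 0.0, 0.0, 0.0, 0.0, 0.021, 0]]]
4
```

Request:
play_rows(
  plan=[
    [[0, 0, 0, 0.004, 0, 0.032, 0], [0, 0, 0, 0.004, 0, 0.032, 0], [0, 0, 0, 0, 0, 0.021, 0], [0, 0, 0, 0, 0, 0.014, 0], [0, 0, 0, 0, 0, 0.007, 0]],
  ],
)

```text
t: 7.97
position: [560.5, 11.9, 43.4]
eef_rot: [0.205, 0.585, 0.769, -0.158]
ft_force: [0.2, 0.6, 0.7]
opening: 85.6
```

Run:
```python
from h import *
o=status.get_obs(); T=T_tool(); print(toface(T[:3,3]), o['opening'],o['ft_force'])
snap('wrist','w6')
```

```text
[18.52936341 16.33606103 -2.57816317] 85.59953062577823 [0.18031696 0.57170679 0.66801512]
```

View pics/w6.png

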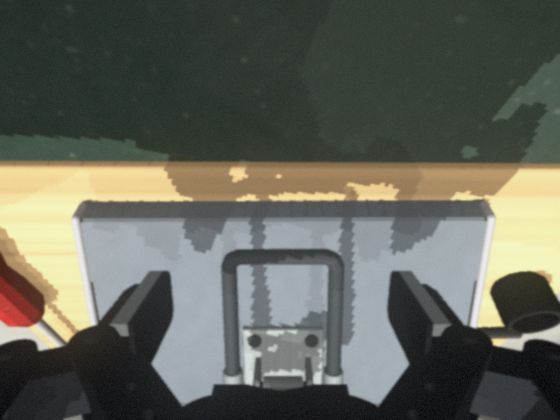

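Request:
play_rows(
  plan=[
    [[0, 0, 0, 0, 0.001, 0, 150], [0, 0, 0, 0, 0, 0, 150], [0, 0, 0, 0, 0, 0, 150], [0, 0, 0, 0, 0, 0, 150], [0, 0, 0, 0, 0, 0, 150], [0, 0, 0, 0, 0, 0, 150]],
  ],
  newtons=20,
)

```text
t: 8.52
position: [561.4, 15.6, 44.9]
eef_rot: [0.205, 0.584, 0.77, -0.156]
ft_force: [-3.9, 1.5, 0.5]
opening: 45.8
```

Run:
```python
from h import *
o=status.get_obs(); T=T_tool(); print(toface(T[:3,3]), o['opening'],o['ft_force'])
snap('wrist','w7')
```

```text
[16.3882718  19.3047171  -0.66623546] 45.84036463352874 [-3.90367106  1.49292357  0.49398454]
```

View pics/w7.png

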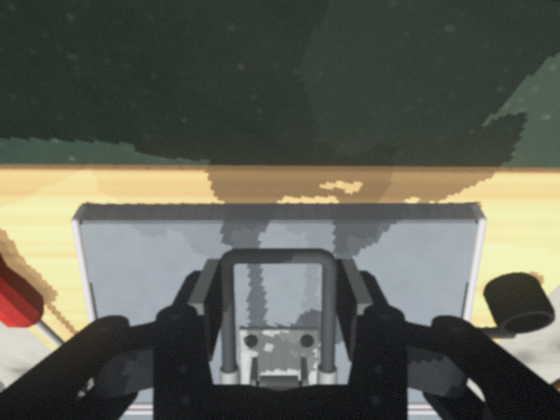

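```bash
cat > arc.py <<'E'
from h import *
import sys
a1,n=float(sys.argv[1]),int(sys.argv[2])
T=T_tool(); p=toface(T[:3,3]); c=np.array([p[0],p[1]+12]); pin=np.array([77.,36.])
r=np.hypot(*(c-pin)); a0=np.degrees(np.arctan2(c[1]-pin[1],c[0]-pin[0]))%360; a0-=360 if a0>300 else 0; r_t=60.8
print('r',r,'a',a0,p)
A=np.linspace(a0,a1,n+1)[1:]; rr=np.linspace(r,r_t,n+1)[1:]
plan([(face(pin[0]+q*np.cos(np.radians(a)),pin[1]+q*np.sin(np.radians(a))-12,p[2]),T[:3,:3],1) for a,q in zip(A,rr)],150)
E
python3 arc.py 120 8
```

```text
r 60.762509740786584 a 184.58088887723838 [16.43159163 19.14711452 -0.67787535]
[[[0.0, 0.0, 0.0, 0.0001, 0.0, -0.0086, 150], [0.0, 0.0, 0.0, -0.0011, 0.0, -0.0085, 150], [0.0, 0.0, 0.0, -0.0023, 0.0, -0.0082, 150], [0.0, 0.0, 0.0, -0.0034, 0.0, -0.0078, 150], [0.0, 0.0, 0.0, -0.0045, 0.0, -0.0073, 150], [0.0, 0.0, 0.0, -0.0055, 0.0, -0.0066, 150], [0.0, 0.0, 0.0, -0.0063, 0.0, -0.0058, 150], [0.0, 0.0, 0.0, -0.0071, 0.0, -0.0048, 150]]]
```

Request:
play_rows(
  plan=[
    [[0, 0, 0, 0, 0, -0.0086, 150], [0, 0, 0, -0.0011, 0, -0.0085, 150], [0, 0, 0, -0.0023, 0, -0.0082, 150], [0, 0, 0, -0.0034, 0, -0.0078, 150], [0, 0, 0, -0.0045, 0, -0.0073, 150], [0, 0, 0, -0.0055, 0, -0.0066, 150], [0, 0, 0, -0.0063, 0, -0.0058, 150], [0, 0, 0, -0.0071, 0, -0.0048, 150]],
  ],
)

```text
t: 9.23
position: [561.0, 16.7, 110.6]
eef_rot: [0.205, 0.584, 0.769, -0.157]
ft_force: [-3.2, -2.6, -2.9]
opening: 45.8
```

```bash
python3 arc.py 55 8
python3 - <<'E'
from h import *
o=status.get_obs(); print(o['opening'],o['ft_force'])
snap('wrist','w8')
snap('side','s8')
E
```

```text
r 60.10772019544186 a 118.57176784291339 [48.25293109 76.78772638 -0.74209168]
[[[0.0, 0.0, 0.0, -0.0075, 0.0, -0.0036, 150], [0.0, 0.0, 0.0, -0.008, 0.0, -0.0025, 150], [0.0, 0.0, 0.0, -0.0082, 0.0, -0.0014, 150], [0.0, 0.0, 0.0, -0.0084, 0.0, -0.0002, 150], [0.0, 0.0, 0.0, -0.0083, 0.0, 0.001, 150], [0.0, 0.0, 0.0, -0.0081, 0.0, 0.0021, 150], [0.0, 0.0, 0.0, -0.0078, 0.0, 0.0032, 150], [0.0, 0.0, 0.0, -0.0073, 0.0, 0.0043, 150]]]
45.76077431714085 [-3.21016694 -2.64243495 -2.89510368]
```

View pics/w8.png

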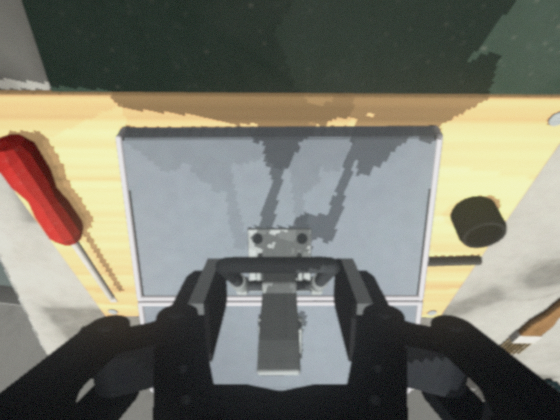

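The loop is held and swinging: bar at about row 265 between the fingers, lever still raised. Continue.

Request:
play_rows(
  plan=[
    [[0, 0, 0, -0.0075, 0, -0.0036, 150], [0, 0, 0, -0.008, 0, -0.0025, 150], [0, 0, 0, -0.0082, 0, -0.0014, 150], [0, 0, 0, -0.0084, 0, -0.0002, 150], [0, 0, 0, -0.0083, 0, 0.001, 150], [0, 0, 0, -0.0081, 0, 0.0021, 150], [0, 0, 0, -0.0078, 0, 0.0032, 150], [0, 0, 0, -0.0073, 0, 0.0043, 150]],
  ],
)

```text
t: 10.0
position: [578.1, -38.3, 139.8]
eef_rot: [0.207, 0.585, 0.769, -0.155]
ft_force: [0.1, 0.1, 1.0]
opening: 35.1
```

```bash
python3 arc.py -8 8
python3 - <<'E'
from h import *
o=status.get_obs(); print(o['opening'],o['ft_force'])
snap('wrist','w9')
E
```

```text
r 60.85713295756113 a 54.09824932034575 [112.68644673  73.29572143   1.0017995 ]
[[[0.0, 0.0, 0.0, -0.0063, 0.0, 0.0053, 150], [0.0, 0.0, 0.0, -0.0056, 0.0, 0.0061, 150], [0.0, 0.0, 0.0, -0.0047, 0.0, 0.0068, 150], [0.0, 0.0, 0.0, -0.0037, 0.0, 0.0073, 150], [0.0, 0.0, 0.0, -0.0027, 0.0, 0.0078, 150], [0.0, 0.0, 0.0, -0.0016, 0.0, 0.0081, 150], [0.0, 0.0, 0.0, -0.0005, 0.0, 0.0082, 150], [0.0, 0.0, 0.0, 0.0006, 0.0, 0.0082, 150]]]
35.10944555523225 [0.10695207 0.07260048 0.96204425]
```

View pics/w9.png

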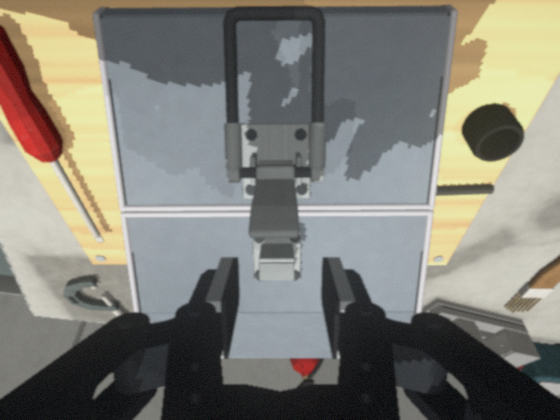

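Run:
```python
from h import *
r=plan([(face(110,118,0),Rt(30),2),(face(17,118,-.5),Rt(30),4)],0); print(len(r))
```

```text
[[[-0.0003, 0.0008, -0.0012, 0.0024, 0.0, -0.0231, 0], [-0.0003, 0.0008, -0.0012, 0.0024, 0.0, -0.0231, 0], [0.0, 0.0, 0.0, 0.0233, -0.0001, 0.0, 0], [0.0, 0.0, 0.0, 0.0233, -0.0001, 0.0, 0], [0.0, 0.0, 0.0, 0.0233, -0.0001, 0.0, 0], [0.0, 0.0, 0.0, 0.0233, -0.0001, 0.0, 0]]]
6
```

Request:
play_rows(
  plan=[
    [[0, 0, 0, 0.002, 0, -0.023, 0], [0, 0, 0, 0.002, 0, -0.023, 0], [0, 0, 0, 0.0235, 0, 0, 0], [0, 0, 0, 0.0235, 0, 0, 0], [0, 0, 0, 0.0235, 0, 0, 0], [0, 0, 0, 0.0235, 0, 0, 0], [0, 0, 0, 0, 0, 0, 0]],
  ],
)

```text
t: 10.63
position: [546.1, 72.4, 127.1]
eef_rot: [0.203, 0.581, 0.773, -0.155]
ft_force: [-0.7, 0.7, -0.2]
opening: 85.4
```

Run:
```python
from h import *
T=T_tool(); im,d=snap('wrist','w10'); print(toface(T[:3,3]))
np.save('d.npy',d);np.save('T.npy',T)
for l in ['loop_bar','loop_pin','lever_tip']:
    for k in cams.place_of(l,'wrist')[:1]: print(l,k)
```

```text
[  6.50720317 119.87174017  -0.20283496]
loop_bar {'at': [273.9, 205.2], 'conf': 0.77}
loop_pin {'at': [279.0, 307.7], 'conf': 0.64}
lever_tip {'at': [275.1, 363.2], 'conf': 0.85}
```

View pics/w10.png

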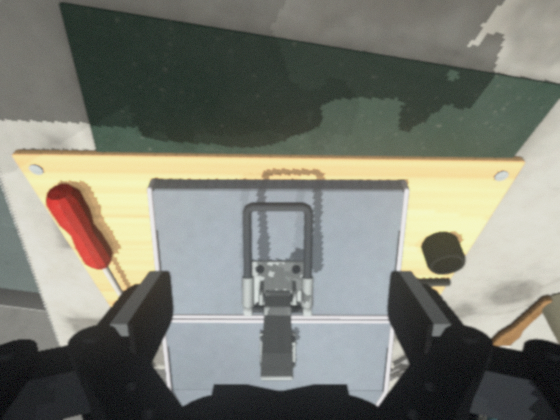

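Run:
```python
from h import *
d=np.load('d.npy');T=np.load('T.npy')
for n,u,v in [('bar',278,207),('legL',248,240),('legR',308,240),('pinL',250,305),('pinR',307,305),('tip',278,372),('tip',278,350),('tip',278,330)]:
    z=d[v-1:v+2,u-1:u+2]; z=z[z>0]; z=np.median(z) if len(z) else 0
    print(n,toface(back('wrist',u,v,z,T)).round(1))
T=T_tool(); print(toface(T[:3,3]),np.round(Rt(30).T@T[:3,:3],3))
r=plan([(face(17,60,-1),Rt(30),2),(face(17,11,-1),Rt(30),3)],0); print(len(r))
```

```text
bar [ 2.5 31.7 -1.5]
legL [ 25.   33.9 -21.3]
legR [24.8 33.5 18.7]
pinL [ 70.9  39.2 -20.1]
pinR [70.1 39.9 19. ]
tip [85.1 86.8 -0.6]
tip [80.6 73.4 -0.7]
tip [79.2 55.5 -0.7]
[ 1.46404755e+01  1.18840508e+02 -6.31707953e-02] [[ 1. -0. -0.]
 [ 0.  1. -0.]
 [ 0.  0.  1.]]
[[[-0.0001, 0.0001, -0.0002, -0.0012, -0.0005, 0.0294, 0], [-0.0001, 0.0001, -0.0002, -0.0012, -0.0005, 0.0294, 0], [0.0, 0.0, 0.0, 0.0, 0.0, 0.0163, 0], [0.0, 0.0, 0.0, 0.0, 0.0, 0.0163, 0], [0.0, 0.0, 0.0, 0.0, 0.0, 0.0163, 0]]]
5
```

Request:
play_rows(
  plan=[
    [[0, 0, 0, -0.001, 0, 0.029, 0], [0, 0, 0, -0.001, 0, 0.029, 0], [0, 0, 0, 0, 0, 0.02, 0], [0, 0, 0, 0, 0, 0.018, 0], [0, 0, 0, 0, 0, 0.01, 0], [0, 0, 0, 0, 0, 0.002, 0], [0, 0, 0, 0, 0, 0, 0]],
  ],
)

```text
t: 11.42
position: [562.9, 12.0, 37.4]
eef_rot: [0.206, 0.585, 0.769, -0.157]
ft_force: [-0.4, 0.5, 0.3]
opening: 85.3
```

Run:
```python
from h import *
T=T_tool(); snap('wrist','w11'); print(toface(T[:3,3]))
```

```text
[15.94917382 10.93893317 -0.18169883]
```

View pics/w11.png

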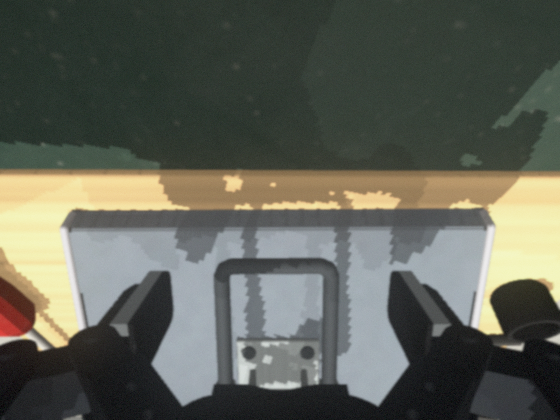

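Request:
play_rows(
  plan=[
    [[0, 0, 0, 0, -0.001, 0, 160], [0, 0, 0, 0, 0, 0, 160], [0, 0, 0, 0, 0, 0, 160], [0, 0, 0, 0, 0, 0, 160], [0, 0, 0, 0, 0, 0, 160], [0, 0, 0, 0, 0, 0, 160]],
  ],
  newtons=40,
)

```text
t: 11.97
position: [561.5, 13.3, 37.5]
eef_rot: [0.205, 0.584, 0.77, -0.156]
ft_force: [-1.3, 1.9, 2.2]
opening: 44.8
```

```bash
sed -i 's/+12\]/+20]/; s/-12,p\[2\]/-20,p[2]/; s/\[77\.,36\.\]/[76.,36.]/; s/r_t=60.8/r_t=float(sys.argv[3])/; s/,150)/,160)/' arc.py; python3 arc.py 120 8 60
python3 - <<'E'
from h import *
o=status.get_obs(); print(o['opening'],o['ft_force'])
E
```

```text
r 61.55651883267643 a 183.97096282203142 [14.59126148 11.73715536 -1.16100843]
[[[0.0, 0.0, 0.0, -0.0002, 0.0, -0.0086, 160], [0.0, 0.0, 0.0, -0.0014, 0.0, -0.0084, 160], [0.0, 0.0, 0.0, -0.0025, 0.0, -0.0081, 160], [0.0, 0.0, 0.0, -0.0036, 0.0, -0.0077, 160], [0.0, 0.0, 0.0, -0.0046, 0.0, -0.0071, 160], [0.0, 0.0, 0.0, -0.0056, 0.0, -0.0063, 160], [0.0, 0.0, 0.0, -0.0064, 0.0, -0.0055, 160], [0.0, 0.0, 0.0, -0.007, 0.0, -0.0045, 160]]]
44.782533879100406 [-1.33236171  1.85936816  2.15594393]
```

Request:
play_rows(
  plan=[
    [[0, 0, 0, 0, 0, -0.0086, 160], [0, 0, 0, -0.0012, 0, -0.0085, 160], [0, 0, 0, -0.0023, 0, -0.0082, 160], [0, 0, 0, -0.0034, 0, -0.0078, 160], [0, 0, 0, -0.0045, 0, -0.0072, 160], [0, 0, 0, -0.0055, 0, -0.0065, 160], [0, 0, 0, 0, 0, 0, 160], [0, 0, 0, 0, 0, 0, 160]],
  ],
)

```text
t: 12.63
position: [559.2, 20.6, 87.3]
eef_rot: [0.206, 0.585, 0.769, -0.156]
ft_force: [-1.3, 0.4, -1.6]
opening: 45.1
```

```bash
python3 arc.py 90 6 61
python3 - <<'E'
from h import *
o=status.get_obs(); print(o['opening'],o['ft_force'])
snap('wrist','w12')
E
```

```text
r 60.656275374470304 a 135.29645430706455 [32.88819176 58.6679708  -1.43013072]
[[[0.0, 0.0, 0.0, -0.0059, 0.0, -0.0053, 160], [0.0, 0.0, 0.0, -0.0066, 0.0, -0.0045, 160], [0.0, 0.0, 0.0, -0.0071, 0.0, -0.0036, 160], [0.0, 0.0, 0.0, -0.0076, 0.0, -0.0026, 160], [0.0, 0.0, 0.0, -0.0079, 0.0, -0.0016, 160], [0.0, 0.0, 0.0, -0.008, 0.0, -0.0006, 160]]]
45.132994258308194 [-1.33907465  0.4090823  -1.63437691]
```

View pics/w12.png

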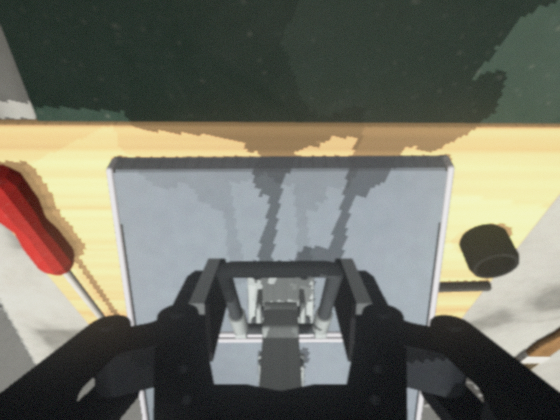

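Request:
play_rows(
  plan=[
    [[0, 0, 0, -0.0059, 0, -0.0053, 160], [0, 0, 0, -0.0066, 0, -0.0045, 160], [0, 0, 0, -0.0071, 0, -0.0036, 160], [0, 0, 0, -0.0076, 0, -0.0026, 160], [0, 0, 0, 0, 0, 0, 160], [0, 0, 0, 0, 0, 0, 160]],
  ],
)

```text
t: 13.18
position: [563.5, 5.4, 114.7]
eef_rot: [0.206, 0.585, 0.769, -0.156]
ft_force: [-2.7, 0.6, -1.1]
opening: 44.9
```

```bash
python3 arc.py 70 5 61
python3 - <<'E'
from h import *
o=status.get_obs(); print(o['opening'],o['ft_force'])
snap('wrist','w13')
E
```

```text
r 60.609848846686276 a 105.06979464469846 [60.24171254 74.52546586 -1.3196834 ]
[[[0.0, 0.0, 0.0, -0.0073, 0.0, -0.0016, 160], [0.0, 0.0, 0.0, -0.0074, 0.0, -0.0007, 160], [0.0, 0.0, 0.0, -0.0074, 0.0, 0.0002, 160], [0.0, 0.0, 0.0, -0.0074, 0.0, 0.0011, 160], [0.0, 0.0, 0.0, -0.0072, 0.0, 0.002, 160]]]
44.90469116891645 [-2.73105925  0.56506133 -1.1111409 ]
```

View pics/w13.png

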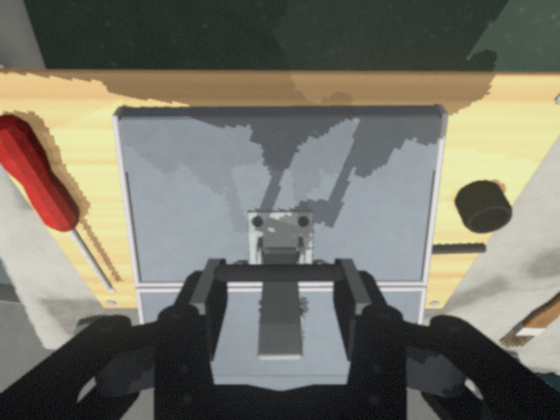

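Request:
play_rows(
  plan=[
    [[0, 0, 0, -0.0073, 0, -0.0016, 160], [0, 0, 0, -0.0074, 0, -0.0007, 160], [0, 0, 0, -0.0074, 0, 0.0002, 160], [0, 0, 0, -0.0074, 0, 0.0011, 160], [0, 0, 0, 0, 0, 0, 160], [0, 0, 0, 0, 0, 0, 160]],
  ],
)

```text
t: 13.73
position: [571.2, -20.0, 130.3]
eef_rot: [0.207, 0.585, 0.768, -0.157]
ft_force: [0.0, 1.0, -0.6]
opening: 31.9
```

```bash
python3 arc.py 30 6 61
python3 - <<'E'
from h import *
o=status.get_obs(); print(o['opening'],o['ft_force'])
snap('wrist','w14')
E
```

```text
r 60.6588535055916 a 75.64779246448094 [91.03623009 74.76570678 -0.76780146]
[[[0.0, 0.0, 0.0, -0.0077, 0.0, 0.0025, 160], [0.0, 0.0, 0.0, -0.0073, 0.0, 0.0035, 160], [0.0, 0.0, 0.0, -0.0068, 0.0, 0.0044, 160], [0.0, 0.0, 0.0, -0.0061, 0.0, 0.0053, 160], [0.0, 0.0, 0.0, -0.0054, 0.0, 0.006, 160], [0.0, 0.0, 0.0, -0.0045, 0.0, 0.0067, 160]]]
31.854503938238846 [ 0.02348322  0.96594569 -0.62171581]
```

View pics/w14.png

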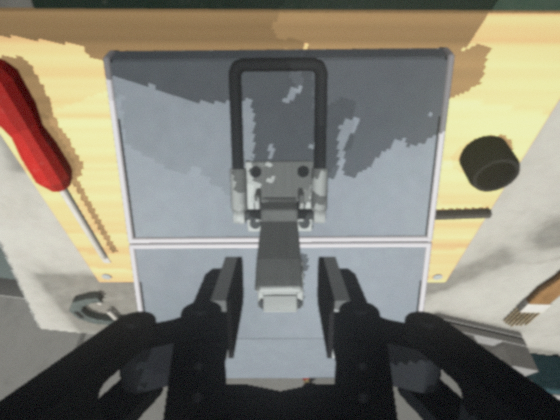

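Run:
```python
from h import *
def TT(p,q): T=np.eye(4); T[:3,:3]=R.from_quat([q[1],q[2],q[3],q[0]]).as_matrix(); T[:3,3]=p; return T
for nm,T,w in [('w13',TT([563.5,5.4,114.7],[0.206,0.585,0.769,-0.156]),'270'),('w12',TT([559.2,20.6,87.3],[.206,.585,.769,-.156]),'268'),('w11',TT([561.5,13.3,37.5],[0.205,0.584,0.77,-0.156]),'')]:
    for a in range(85,190,10):
        b=face(76+73*np.cos(np.radians(a)),36+73*np.sin(np.radians(a)),-1)
        t=np.linalg.inv(T)@np.append(b,1)
        print(nm,a,np.round(proj('wrist',b,T),0),t[:3].round(1))
# finger tips
T=np.eye(4)
for x,y,z in [(0,0,0),(11,23,-6),(11,23,-20),(-11,23,-6),(11,23,-30)]: print((x,y,z),np.round(proj('wrist',np.array([x,y,z]),T),0))
```

```text
w13 85 [282. 376.] [-22.1   0.4 -34.2]
w13 95 [282. 346.] [ -9.3   0.4 -34.2]
w13 105 [282. 310.] [  3.2   0.4 -32. ]
w13 115 [282. 273.] [ 15.1   0.4 -27.6]
w13 125 [282. 236.] [ 26.2   0.4 -21.2]
w13 135 [282. 203.] [ 35.9   0.4 -13. ]
w13 145 [282. 176.] [44.1  0.3 -3.3]
w13 155 [281. 155.] [50.4  0.3  7.8]
w13 165 [281. 141.] [54.8  0.3 19.7]
w13 175 [281. 133.] [57.   0.3 32.2]
w13 185 [281. 130.] [56.9  0.3 45. ]
w12 85 [282. 477.] [-49.4   0.5 -50. ]
w12 95 [282. 448.] [-36.7   0.5 -50. ]
w12 105 [282. 412.] [-24.2   0.5 -47.8]
w12 115 [282. 372.] [-12.2   0.5 -43.4]
w12 125 [282. 331.] [ -1.2   0.5 -37.1]
w12 135 [282. 292.] [  8.5   0.5 -28.9]
w12 145 [282. 258.] [ 16.7   0.5 -19.1]
w12 155 [282. 231.] [23.1  0.4 -8.1]
w12 165 [282. 211.] [27.4  0.4  3.9]
w12 175 [281. 198.] [29.6  0.4 16.4]
w12 185 [281. 191.] [29.6  0.4 29.1]
w11 85 [281. 738.] [-67.5   0.1 -97.1]
w11 95 [281. 707.] [-54.8   0.1 -97.1]
w11 105 [281. 658.] [-42.3   0.1 -94.8]
w11 115 [282. 596.] [-30.3   0.2 -90.5]
w11 125 [282. 527.] [-19.3   0.2 -84.1]
w11 135 [282. 460.] [ -9.6   0.2 -75.9]
w11 145 [282. 400.] [ -1.4   0.2 -66.1]
w11 155 [282. 351.] [  4.9   0.2 -55.1]
w11 165 [281. 314.] [  9.2   0.2 -43.1]
w11 175 [281. 287.] [ 11.4   0.2 -30.6]
w11 185 [281. 270.] [ 11.4   0.2 -17.8]
(0, 0, 0) [280. 275.]
(11, 23, -6) [337. 258.]
(11, 23, -20) [343. 274.]
(-11, 23, -6) [335. 305.]
(11, 23, -30) [348. 287.]
```

```bash
cat > swing.py <<'E'
from h import *
import sys
PIN=np.array([76.,36.])
def bar_angle(row,T,y=-1):
    best=min(np.arange(-30,200,.5),key=lambda a:abs(proj('wrist',face(PIN[0]+73*np.cos(np.radians(a)),PIN[1]+73*np.sin(np.radians(a)),y),T)[1]-row)); return best
def swing(xc,zc,phi1,n,tilt1,g,rc=None):
    T=T_tool(); c=(T@np.array([xc,0,zc,1]))[:3]; f=toface(c)
    v=f[:2]-PIN; r=np.hypot(*v); a0=np.degrees(np.arctan2(v[1],v[0])); a0+=360 if a0<-90 else 0
    tilt0=np.degrees(np.arctan2(T[:3,2]@ex,-T[:3,2]@ez)); rc=rc or r
    print('contact',f.round(1),'r',round(r,1),'phi',round(a0,1),'tilt',round(tilt0,1))
    w=[]
    for k in range(1,n+1):
        q=k/n; a=np.radians(a0+(phi1-a0)*q); rr=r+(rc-r)*q; Rg=Rt(tilt0+(tilt1-tilt0)*q)
        P=face(PIN[0]+rr*np.cos(a),PIN[1]+rr*np.sin(a),f[2])
        w.append((P-Rg@np.array([xc,0,zc]),Rg,1))
    plan(w,g)
E
python3 - <<'E'
from h import *
r=plan([(face(85,118,0),Rt(30),2),(face(6,118,-.5),Rt(30),3),(face(6,60,-.7),Rt(30),2)],0); print(len(r))
E
```

```text
[[[0.0003, 0.0, -0.0002, 0.0025, 0.0004, -0.0216, 0], [0.0003, 0.0, -0.0002, 0.0025, 0.0004, -0.0216, 0], [0.0, 0.0, 0.0, 0.0263, -0.0002, 0.0, 0], [0.0, 0.0, 0.0, 0.0263, -0.0002, 0.0, 0], [0.0, 0.0, 0.0, 0.0263, -0.0002, 0.0, 0], [0.0, 0.0, 0.0, 0.0, -0.0001, 0.029, 0], [0.0, 0.0, 0.0, 0.0, -0.0001, 0.029, 0]]]
7
```

Request:
play_rows(
  plan=[
    [[0, 0, 0, 0.0025, 0, -0.0215, 0], [0, 0, 0, 0.0025, 0, -0.0215, 0], [0, 0, 0, 0.026, 0, 0, 0], [0, 0, 0, 0.026, 0, 0, 0], [0, 0, 0, 0.026, 0, 0, 0], [0, 0, 0, 0, 0, 0.028, 0], [0, 0, 0, 0, 0, 0.028, 0], [0, 0, 0, 0, 0, 0, 0]],
  ],
)

```text
t: 14.45
position: [550.5, 41.2, 73.3]
eef_rot: [0.204, 0.584, 0.769, -0.161]
ft_force: [-0.4, -2.2, -0.2]
opening: 85.7
```

Run:
```python
from h import *
T=T_tool(); im,d=snap('wrist','w15'); print(toface(T[:3,3]))
np.save('d.npy',d);np.save('T.npy',T)
```

```text
[ 6.68619946 57.69938517 -4.34678128]
```

View pics/w15.png

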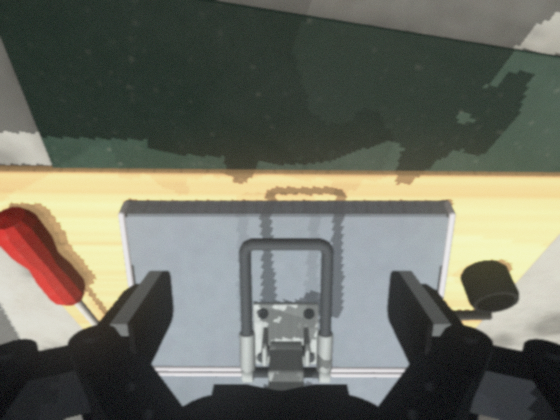

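Run:
```python
from h import *
d=np.load('d.npy');T=np.load('T.npy')
for n,u,v in [('bar',286,243),('legL',246,290),('legR',325,290),('pinL',248,365),('pinR',325,365)]:
    z=d[v-1:v+2,u-1:u+2]; z=z[z>0]; z=np.median(z) if len(z) else 0
    print(n,toface(back('wrist',u,v,z,T)).round(1))
T=T_tool(); print(toface(T[:3,3]),np.round(Rt(30).T@T[:3,:3],3))
r=plan([(face(5,9,-1.2),Rt(30),3)],0); print(len(r))
```

```text
bar [ 1.9 33.7 -1.8]
legL [ 26.5  36.1 -21.7]
legR [26.3 35.9 17.9]
pinL [ 69.   39.4 -21.3]
pinR [67.9 40.2 19.1]
[ 6.47125615 59.84751575 -3.09348165] [[ 1.     0.002 -0.002]
 [-0.002  1.    -0.006]
 [ 0.002  0.006  1.   ]]
[[[-0.0019, 0.0005, 0.0007, 0.0005, 0.0007, 0.0169, 0], [-0.0019, 0.0005, 0.0007, 0.0005, 0.0007, 0.0169, 0], [-0.0019, 0.0005, 0.0007, 0.0005, 0.0007, 0.0169, 0]]]
3
```

Request:
play_rows(
  plan=[
    [[-0.002, 0.0005, 0.0007, 0.0005, 0.0007, 0.017, 0], [-0.002, 0.0005, 0.0007, 0.0005, 0.0007, 0.017, 0], [-0.002, 0.0005, 0.0007, 0.0005, 0.0007, 0.0165, 0], [0, 0, 0, 0, 0, 0, 0], [0, 0, 0, 0, 0, 0, 0]],
  ],
)

```text
t: 14.92
position: [561.6, 23.0, 32.9]
eef_rot: [0.207, 0.585, 0.769, -0.153]
ft_force: [0.7, -0.1, -0.2]
opening: 85.6
```

Request:
play_rows(
  plan=[
    [[0, 0, 0, 0, 0, 0, 160], [0, 0, 0, 0, 0, 0, 160], [0, 0, 0, 0, 0, 0, 160], [0, 0, 0, 0, 0, 0, 160], [0, 0, 0, 0, 0, 0, 160], [0, 0, 0, 0, 0, 0, 160]],
  ],
  newtons=40,
)

```text
t: 15.42
position: [559.6, 23.2, 31.8]
eef_rot: [0.206, 0.584, 0.77, -0.154]
ft_force: [-4.5, 2.0, 0.4]
opening: 44.2
```

Run:
```python
from swing import *
T=T_tool(); im,d=snap('wrist','w16'); print(toface(T[:3,3]), np.round(Rt(30).T@T[:3,:3],3)); o=status.get_obs(); print(o['ft_force'],o['opening'])
```

```text
[ 3.01074587 11.84835972 -0.3146281 ] [[ 1.     0.     0.004]
 [-0.     1.     0.004]
 [-0.004 -0.004  1.   ]]
[-5.15123108  2.01831572  1.15649518] 44.00615223121004
```

View pics/w16.png

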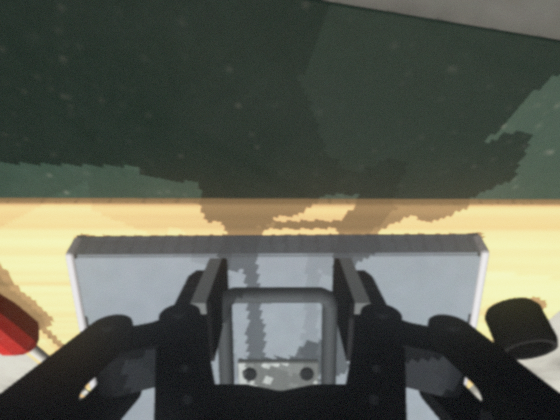

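Run:
```python
from swing import *
swing(-3,-19,138,6,19,160)
```

```text
contact [ 6.1 30.7 -0.3] r 70.1 phi 184.3 tilt 29.8
[[[0.0044, 0.0313, 0.0002, 0.0007, 0.0, -0.0095, 160], [0.0, 0.0313, 0.0, -0.0003, 0.0, -0.0095, 160], [0.0, 0.0313, 0.0, -0.0012, 0.0, -0.0094, 160], [0.0, 0.0313, 0.0, -0.0022, 0.0, -0.0091, 160], [0.0, 0.0313, 0.0, -0.0031, 0.0, -0.0088, 160], [0.0, 0.0313, 0.0, -0.004, 0.0, -0.0084, 160]]]
```

Request:
play_rows(
  plan=[
    [[0, 0.0313, 0, 0.0007, 0, -0.0095, 160], [0, 0.0313, 0, -0.0003, 0, -0.0095, 160], [0, 0.0313, 0, -0.0012, 0, -0.0094, 160], [0, 0.0313, 0, -0.0022, 0, -0.0091, 160], [0, 0.0313, 0, -0.0031, 0, -0.0088, 160], [0, 0.0313, 0, -0.004, 0, -0.0084, 160], [0, 0, 0, 0, 0, 0, 160], [0, 0, 0, 0, 0, 0, 160]],
  ],
)

```text
t: 16.13
position: [556.1, 34.5, 85.3]
eef_rot: [0.134, 0.597, 0.784, -0.099]
ft_force: [-3.9, -0.5, -2.1]
opening: 43.9
```

Run:
```python
from swing import *
T=T_tool(); im,d=snap('wrist','w17'); o=status.get_obs(); print(o['ft_force'],o['opening'],o['joint_positions'])
swing(-3,-19,100,5,10,160)
for a in range(115,160,5):
    b=face(PIN[0]+73*np.cos(np.radians(a)),PIN[1]+73*np.sin(np.radians(a)),-1); print(a,np.round(proj('wrist',b,T)),(np.linalg.inv(T)@np.append(b,1))[:3].round(1))
```

```text
[-4.25975638 -1.33912039 -2.87471805] 44.40839069395962 [-0.11103994  0.68444534 -0.26730212  1.89244071  0.77383528  0.76014336
 -0.67120851]
contact [25.8 82.  -0.8] r 68.1 phi 137.5 tilt 19.2
[[[0.0033, 0.0321, -0.001, -0.0046, 0.0, -0.0074, 160], [0.0, 0.0321, 0.0, -0.0052, 0.0, -0.0068, 160], [0.0, 0.0321, 0.0, -0.0059, 0.0, -0.0062, 160], [0.0, 0.0321, 0.0, -0.0065, 0.0, -0.0055, 160], [0.0, 0.0321, 0.0, -0.007, 0.0, -0.0048, 160]]]
115 [280. 383.] [-17.9  -0.1 -42.2]
120 [280. 362.] [-12.9  -0.1 -38.3]
125 [280. 342.] [ -8.3  -0.2 -33.9]
130 [280. 324.] [ -4.1  -0.2 -29.1]
135 [280. 306.] [ -0.3  -0.2 -24. ]
140 [280. 291.] [  3.1  -0.2 -18.6]
145 [280. 277.] [  5.9  -0.3 -12.9]
150 [280. 265.] [ 8.3 -0.3 -7. ]
155 [280. 254.] [10.1 -0.3 -0.9]
```

View pics/w17.png

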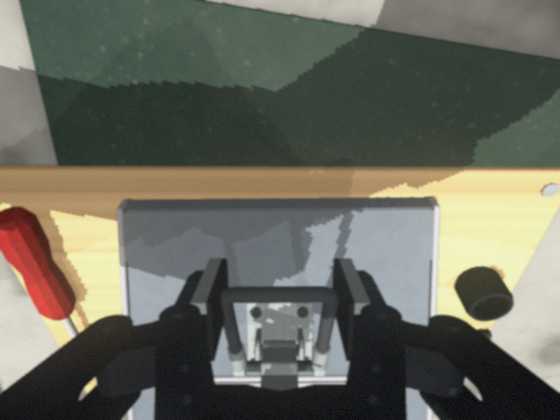

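Run:
```python
from swing import *
swing(2,-19.5,100,6,8,160,72.5)
```

```text
contact [21.  83.4 -0.8] r 72.6 phi 139.2 tilt 19.2
[[[0.0033, 0.0325, -0.001, -0.0039, 0.0, -0.0069, 160], [0.0, 0.0325, 0.0, -0.0045, 0.0, -0.0065, 160], [0.0, 0.0325, 0.0, -0.005, 0.0, -0.006, 160], [0.0, 0.0325, 0.0, -0.0055, 0.0, -0.0055, 160], [0.0, 0.0325, 0.0, -0.0059, 0.0, -0.005, 160], [0.0, 0.0325, 0.0, -0.0063, 0.0, -0.0045, 160]]]
```

Request:
play_rows(
  plan=[
    [[0, 0.0325, 0, -0.0039, 0, -0.0069, 160], [0, 0.0325, 0, -0.0045, 0, -0.0065, 160], [0, 0.0325, 0, -0.005, 0, -0.006, 160], [0, 0.0325, 0, -0.0055, 0, -0.0055, 160], [0, 0.0325, 0, -0.0059, 0, -0.005, 160], [0, 0.0325, 0, -0.0063, 0, -0.0045, 160], [0, 0, 0, 0, 0, 0, 160], [0, 0, 0, 0, 0, 0, 160]],
  ],
)

```text
t: 16.85
position: [561.7, 14.7, 125.3]
eef_rot: [0.056, 0.603, 0.795, -0.041]
ft_force: [-4.2, 0.8, -1.2]
opening: 44.2
```

Run:
```python
from swing import *
T=T_tool(); im,d=snap('wrist','w18'); o=status.get_obs(); print(o['ft_force'],o['opening'],o['joint_positions'])
swing(2,-19.5,65,6,-2,160,72.5)
for a in range(85,125,5):
    b=face(PIN[0]+73*np.cos(np.radians(a)),PIN[1]+73*np.sin(np.radians(a)),-1); print(a,np.round(proj('wrist',b,T)),(np.linalg.inv(T)@np.append(b,1))[:3].round(1))
```

```text
[-3.56863968  0.05736472 -1.43498637] 43.68554340506941 [ 0.1424246   0.63351484 -0.44172701  1.82641983  0.56483635  0.80236178
 -0.36023294]
contact [ 62.5 107.3  -0.7] r 72.6 phi 100.7 tilt 8.0
[[[0.0032, 0.0291, 0.0022, -0.006, -0.0001, -0.0037, 160], [0.0, 0.0291, 0.0, -0.0062, 0.0, -0.0032, 160], [0.0, 0.0291, 0.0, -0.0065, 0.0, -0.0027, 160], [0.0, 0.0291, 0.0, -0.0066, 0.0, -0.0021, 160], [0.0, 0.0291, 0.0, -0.0068, 0.0, -0.0016, 160], [0.0, 0.0291, 0.0, -0.0069, 0.0, -0.001, 160]]]
85 [280. 349.] [-15.6  -0.3 -28.1]
90 [280. 331.] [ -9.6  -0.3 -26. ]
95 [280. 314.] [ -3.8  -0.3 -23.3]
100 [280. 296.] [  1.7  -0.3 -20.2]
105 [280. 279.] [  7.   -0.3 -16.6]
110 [280. 262.] [ 11.9  -0.3 -12.5]
115 [280. 247.] [16.4 -0.3 -8.1]
120 [280. 233.] [20.6 -0.3 -3.2]
```

View pics/w18.png

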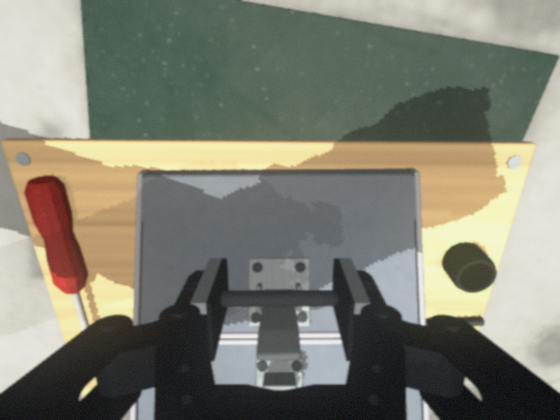

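Bar at row ~297 between the pads, exactly on the predicted angle (100°). Continue.

Request:
play_rows(
  plan=[
    [[0.003, 0.029, 0.002, -0.006, 0, -0.0037, 160], [0, 0.029, 0, -0.0062, 0, -0.0032, 160], [0, 0.029, 0, -0.0065, 0, -0.0027, 160], [0, 0.029, 0, -0.0066, 0, -0.0021, 160], [0, 0.029, 0, -0.0068, 0, -0.0016, 160], [0, 0.029, 0, -0.0069, 0, -0.001, 160], [0, 0, 0, 0, 0, 0, 160], [0, 0, 0, 0, 0, 0, 160]],
  ],
)

```text
t: 17.57
position: [571.6, -20.6, 141.9]
eef_rot: [-0.014, 0.605, 0.796, 0.011]
ft_force: [-4.4, 1.2, -1.8]
opening: 44.5
```

Run:
```python
from swing import *
T=T_tool(); im,d=snap('wrist','w19'); o=status.get_obs(); print(o['ft_force'],o['opening'],o['joint_positions'])
swing(2,-19.5,28,7,-2,160,72.5)
for a in range(50,85,5):
    b=face(PIN[0]+73*np.cos(np.radians(a)),PIN[1]+73*np.sin(np.radians(a)),-1); print(a,np.round(proj('wrist',b,T)),(np.linalg.inv(T)@np.append(b,1))[:3].round(1))
```

```text
[-4.87344814  1.02304879 -2.05123243] 44.16614404329732 [ 0.37043068  0.66170639 -0.57543762  1.74090015  0.4055001   0.86967044
 -0.10261685]
contact [105.7 102.4  -0.5] r 72.7 phi 65.9 tilt -2.0
[[[0.0003, 0.0, 0.0015, -0.0068, 0.0, -0.0006, 160], [0.0, 0.0, 0.0, -0.0069, 0.0, 0.0001, 160], [0.0, 0.0, 0.0, -0.0068, 0.0, 0.0007, 160], [0.0, 0.0, 0.0, -0.0067, 0.0, 0.0013, 160], [0.0, 0.0, 0.0, -0.0066, 0.0, 0.002, 160], [0.0, 0.0, 0.0, -0.0063, 0.0, 0.0026, 160], [0.0, 0.0, 0.0, -0.0061, 0.0, 0.0032, 160]]]
50 [279. 339.] [-17.7  -0.5 -19.8]
55 [279. 326.] [-11.3  -0.5 -20.4]
60 [279. 312.] [ -5.   -0.5 -20.4]
65 [279. 296.] [  1.4  -0.5 -19.9]
70 [279. 280.] [  7.7  -0.5 -18.9]
75 [279. 263.] [ 13.8  -0.5 -17.3]
80 [279. 246.] [ 19.8  -0.5 -15.2]
```

View pics/w19.png

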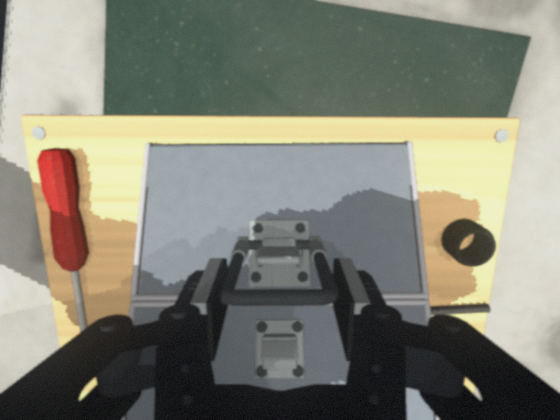

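Request:
play_rows(
  plan=[
    [[0, 0, 0.0015, -0.0068, 0, -0.0006, 160], [0, 0, 0, -0.0069, 0, 0.0001, 160], [0, 0, 0, -0.0068, 0, 0.0007, 160], [0, 0, 0, -0.0067, 0, 0.0013, 160], [0, 0, 0, -0.0066, 0, 0.002, 160], [0, 0, 0, -0.0063, 0, 0.0026, 160], [0, 0, 0, -0.0061, 0, 0.0032, 160], [0, 0, 0, 0, 0, 0, 160]],
  ],
)

```text
t: 18.28
position: [584.3, -64.8, 131.3]
eef_rot: [-0.013, 0.605, 0.796, 0.011]
ft_force: [-4.7, 2.4, 0.6]
opening: 44.2
```

Run:
```python
from swing import *
T=T_tool(); im,d=snap('wrist','w20'); o=status.get_obs(); print(o['ft_force'],o['opening'],o['joint_positions'])
swing(2,-19.5,-3,7,12,160,72.5)
for a in range(10,50,5):
    b=face(PIN[0]+73*np.cos(np.radians(a)),PIN[1]+73*np.sin(np.radians(a)),-1); print(a,np.round(proj('wrist',b,T)),(np.linalg.inv(T)@np.append(b,1))[:3].round(1))
```

```text
[-4.8611621   2.02651388  0.34197329] 44.03960502473586 [ 0.43300357  0.69620923 -0.56850872  1.70358046  0.41917774  0.87671589
 -0.03186938]
contact [140.3  70.4  -0. ] r 72.9 phi 28.2 tilt -2.0
[[[0.0015, -0.0349, 0.0005, -0.0054, 0.0, 0.003, 160], [0.0, -0.0349, 0.0, -0.0051, 0.0, 0.0035, 160], [0.0, -0.0349, 0.0, -0.0046, 0.0, 0.004, 160], [0.0, -0.0349, 0.0, -0.0042, 0.0, 0.0044, 160], [0.0, -0.0349, 0.0, -0.0036, 0.0, 0.0047, 160], [0.0, -0.0349, 0.0, -0.0031, 0.0, 0.005, 160], [0.0, -0.0349, 0.0, -0.0025, 0.0, 0.0053, 160]]]
10 [278. 313.] [-15.4  -0.9  -5.3]
15 [278. 310.] [-10.9  -0.9  -9.9]
20 [278. 305.] [ -6.1  -0.9 -14. ]
25 [278. 299.] [ -0.9  -0.9 -17.7]
30 [278. 290.] [  4.6  -0.9 -20.9]
35 [278. 280.] [ 10.3  -0.9 -23.7]
40 [278. 268.] [ 16.3  -0.9 -25.9]
45 [278. 253.] [ 22.4  -0.9 -27.6]
```

View pics/w20.png

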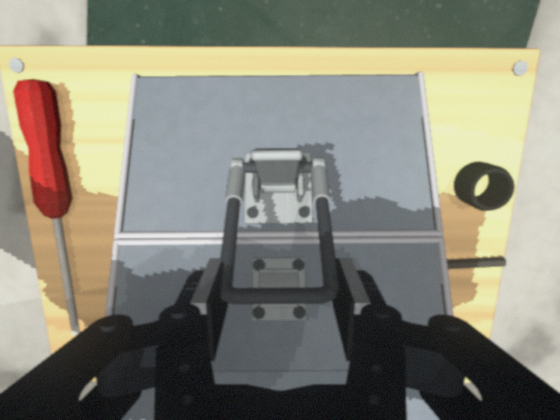

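Run:
```python
from swing import *
swing(2,-19.5,-4,6,-2,160,72.5)
```

```text
contact [140.3  70.4  -0. ] r 72.9 phi 28.2 tilt -2.0
[[[0.0015, 0.0, 0.0005, -0.0057, 0.0, 0.0037, 160], [0.0, 0.0, 0.0, -0.0053, 0.0, 0.0042, 160], [0.0, 0.0, 0.0, -0.0049, 0.0, 0.0047, 160], [0.0, 0.0, 0.0, -0.0044, 0.0, 0.0051, 160], [0.0, 0.0, 0.0, -0.0039, 0.0, 0.0055, 160], [0.0, 0.0, 0.0, -0.0034, 0.0, 0.0059, 160]]]
```

Request:
play_rows(
  plan=[
    [[0.001, 0, 0, -0.0057, 0, 0.0037, 160], [0, 0, 0, -0.0053, 0, 0.0042, 160], [0, 0, 0, -0.0049, 0, 0.0047, 160], [0, 0, 0, -0.0044, 0, 0.0051, 160], [0, 0, 0, -0.0039, 0, 0.0055, 160], [0, 0, 0, -0.0034, 0, 0.0059, 160], [0, 0, 0, 0, 0, 0, 160], [0, 0, 0, 0, 0, 0, 160]],
  ],
)

```text
t: 19.0
position: [592.1, -91.8, 101.5]
eef_rot: [-0.013, 0.606, 0.795, 0.011]
ft_force: [-3.6, -2.2, 1.7]
opening: 43.5
```

Run:
```python
from swing import *
T=T_tool(); im,d=snap('wrist','w21'); o=status.get_obs(); print(toface(T[:3,3]),o['ft_force'],o['opening'])
swing(2,-19.5,-4,1,-2,160,72.5)
```

```text
[141.36093007  12.44500517   0.18991828] [-5.29459598 -2.28059409  1.9647372 ] 43.43987059617126
contact [150.   30.4   0.2] r 74.2 phi -4.4 tilt -1.9
[[[0.0017, 0.0013, -0.0014, 0.0018, 0.0, 0.0004, 160]]]
```

View pics/w21.png

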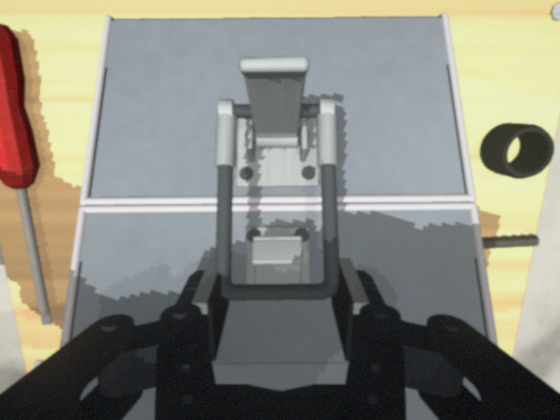

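Request:
play_rows(
  plan=[
    [[0, 0, 0, -0.0012, 0, 0.003, 160], [0, 0, 0, -0.0012, 0, 0.003, 160], [0, 0, 0, 0, 0, 0, 160], [0, 0, 0, 0, 0, 0, 120], [0, 0, 0, 0, 0, 0, 60], [0, 0, 0, 0, 0, 0, 0], [0, 0, 0, 0, 0, 0, 0], [0, 0, 0, 0, 0, 0, 0]],
  ],
)

```text
t: 19.72
position: [594.1, -91.5, 96.2]
eef_rot: [-0.013, 0.605, 0.796, 0.013]
ft_force: [0.3, -0.6, 0.4]
opening: 85.1
```

Run:
```python
from swing import *
T=T_tool(); im,d=snap('wrist','w22'); o=status.get_obs(); print(toface(T[:3,3]),o['ft_force'],o['opening'])
for u,v in [(270,294),(280,294),(280,297),(290,294),(225,250),(332,250),(277,64),(277,80)]:
    z=np.median(d[v-1:v+2,u-1:u+2]); print((u,v),toface(back('wrist',u,v,z,T)).round(1))
```

```text
[138.96904835   7.72627304   2.18349983] [-0.52570676  0.08943816  0.38663722] 85.57284884280769
(270, 294) [147.3  19.3  -2.1]
(280, 294) [147.3  19.6   1.8]
(280, 297) [148.5  19.2   1.8]
(290, 294) [147.3  19.3   5.7]
(225, 250) [130.5  23.2 -19.8]
(332, 250) [127.4   1.3  25.6]
(277, 64) [91.6 85.8  0.8]
(277, 80) [85.8 70.2  0.8]
```

View pics/w22.png

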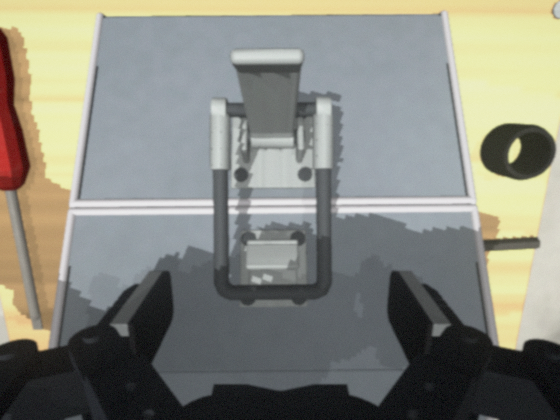

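Run:
```python
from h import *
T=T_tool(); Rc=T[:3,:3]; p=T[:3,3]
plan([(p+np.array([0,0,70.]),Rc,2)],0)
T2=T.copy(); T2[2,3]+=70
plan([(face(140,110,0),Rt(20),3),(face(118,76,0),Rt(30),2)],255,T0=T2)
```

```text
[[[0.0, 0.0, 0.0, 0.0013, 0.0002, -0.035, 0], [0.0, 0.0, 0.0, 0.0013, 0.0002, -0.035, 0]]]
[[[0.0012, -0.0963, -0.0004, 0.0128, -0.0004, -0.0044, 255], [0.0012, -0.0963, -0.0004, 0.0123, -0.0004, -0.0056, 255], [0.0012, -0.0963, -0.0004, 0.0117, -0.0004, -0.0067, 255], [0.0012, -0.0963, -0.0004, 0.011, -0.0004, -0.0078, 255], [0.0, -0.0873, 0.0, 0.0079, 0.0, 0.0187, 255], [0.0, -0.0873, 0.0, 0.0095, 0.0, 0.0179, 255]]]
```

Request:
play_rows(
  plan=[
    [[0, 0, 0, 0.001, 0, -0.035, 0], [0, 0, 0, 0.001, 0, -0.035, 0], [0.001, -0.096, 0, 0.0128, -0.0004, -0.0044, 255], [0.001, -0.096, 0, 0.0123, -0.0004, -0.0056, 255], [0.001, -0.096, 0, 0.0117, -0.0004, -0.0067, 255], [0.001, -0.096, 0, 0.011, -0.0004, -0.0078, 255], [0, 0, 0, 0, 0, 0, 255], [0, 0, 0, 0, 0, 0, 255]],
  ],
)

```text
t: 20.43
position: [578.0, -39.7, 185.3]
eef_rot: [0.137, 0.594, 0.786, -0.104]
ft_force: [0.6, -1.1, -0.6]
opening: 12.5
```

Run:
```python
from h import *
T=T_tool(); im,d=snap('wrist','w23'); print(toface(T[:3,3]),status.get_obs()['opening'])
plan([(face(118,76,0),Rt(30),3)],255)
```

```text
[136.52911249 112.05212729   0.5369693 ] 4.501229851551607
[[[-0.0001, -0.0587, 0.0005, 0.005, 0.0002, 0.0125, 255], [-0.0001, -0.0587, 0.0005, 0.0057, 0.0002, 0.0122, 255], [-0.0001, -0.0587, 0.0005, 0.0065, 0.0001, 0.0118, 255]]]
```

View pics/w23.png

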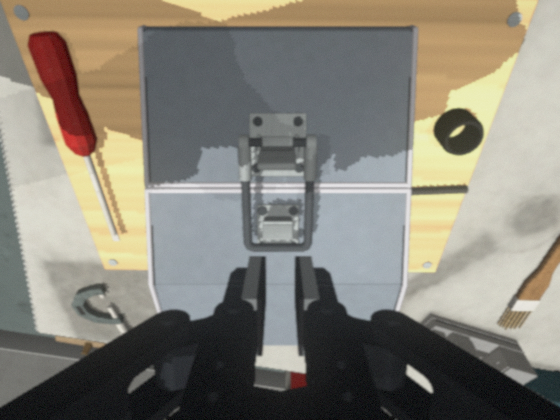

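The loop lies over the keeper (bar at row ~246), the lever is standing. Go beside the lever.

Request:
play_rows(
  plan=[
    [[0, -0.0587, 0.0005, 0.005, 0, 0.0125, 255], [0, -0.0587, 0.0005, 0.0057, 0, 0.0122, 255], [0, -0.0587, 0.0005, 0.0065, 0, 0.0118, 255], [0, 0, 0, 0, 0, 0, 255], [0, 0, 0, 0, 0, 0, 255]],
  ],
)

```text
t: 20.9
position: [576.9, -44.8, 143.6]
eef_rot: [0.204, 0.586, 0.768, -0.158]
ft_force: [0.7, 0.2, 0.6]
opening: 0.3
```

```bash
cat > lev.py <<'E'
from h import *
import sys
a1,n,rho=float(sys.argv[1]),int(sys.argv[2]),62
T=T_tool(); f=toface(T[:3,3]); print(f.round(1),status.get_obs()['opening'])
H=np.array([80.,15.])
def tcp(a,dn=0): a=np.radians(a); E=H+rho*np.array([np.cos(a),np.sin(a)])+2*np.array([np.sin(a),-np.cos(a)]); return face(E[0]+11,E[1],0)
a0=float(sys.argv[3]) if len(sys.argv)>3 else np.degrees(np.arctan2(f[1]-15,f[0]-11-80))+np.degrees(2/rho)
print('a0',a0)
plan([(tcp(a0+(a1-a0)*k/n),Rt(30),1) for k in range(1,n+1)],255)
E
python3 lev.py 120 7 78
```

```text
[119.7  73.6  -1.9] 0.3419508487541889
a0 78.0
[[[-0.0056, -0.0004, -0.0022, 0.0202, 0.0018, -0.0028, 255], [0.0, 0.0, 0.0, 0.0065, 0.0, -0.0005, 255], [0.0, 0.0, 0.0, 0.0065, 0.0, 0.0001, 255], [0.0, 0.0, 0.0, 0.0064, 0.0, 0.0008, 255], [0.0, 0.0, 0.0, 0.0063, 0.0, 0.0015, 255], [0.0, 0.0, 0.0, 0.0061, 0.0, 0.0021, 255], [0.0, 0.0, 0.0, 0.0059, 0.0, 0.0028, 255]]]
```

Request:
play_rows(
  plan=[
    [[-0.003, 0, -0.001, 0.01, 0.001, -0.0014, 255], [-0.003, 0, -0.001, 0.01, 0.001, -0.0014, 255], [0, 0, 0, 0.0065, 0, -0.0005, 255], [0, 0, 0, 0.0065, 0, 0.0001, 255], [0, 0, 0, 0.0064, 0, 0.0008, 255], [0, 0, 0, 0.0063, 0, 0.0015, 255], [0, 0, 0, 0.0061, 0, 0.0021, 255], [0, 0, 0, 0.0059, 0, 0.0028, 255]],
  ],
)

```text
t: 21.57
position: [566.4, 3.7, 111.8]
eef_rot: [0.207, 0.584, 0.769, -0.155]
ft_force: [0.4, 0.0, 1.1]
opening: 0.1
```

```bash
python3 lev.py 160 7
python3 - <<'E'
from h import *
snap('wrist','w24'); snap('side','s24'); print(status.get_obs()['ft_force'])
E
```

```text
[60.9 70.9  1. ] 0.08324977777717686
a0 120.1578186242128
[[[0.0038, 0.0005, -0.0004, 0.0046, -0.001, 0.0044, 255], [0.0, 0.0, 0.0, 0.0049, 0.0, 0.0037, 255], [0.0, 0.0, 0.0, 0.0045, 0.0, 0.0042, 255], [0.0, 0.0, 0.0, 0.0041, 0.0, 0.0046, 255], [0.0, 0.0, 0.0, 0.0036, 0.0, 0.005, 255], [0.0, 0.0, 0.0, 0.0031, 0.0, 0.0053, 255], [0.0, 0.0, 0.0, 0.0026, 0.0, 0.0056, 255]]]
[-0.25677289  0.13363627  0.54373634]
```

View pics/w24.png

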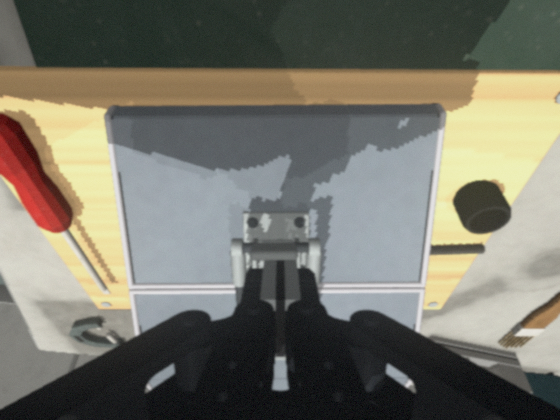

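Run:
```python
import cv2
a=cv2.imread('pics/s24.png')[130:290,220:400]; cv2.imwrite('pics/s24z.png',cv2.resize(a,None,fx=3.6,fy=3.6,interpolation=cv2.INTER_CUBIC))
a=cv2.imread('pics/w24.png')[190:330,200:360]; cv2.imwrite('pics/w24z.png',cv2.resize(a,None,fx=4,fy=4,interpolation=cv2.INTER_CUBIC))
```

```text
(no output)
```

View pics/s24z.png

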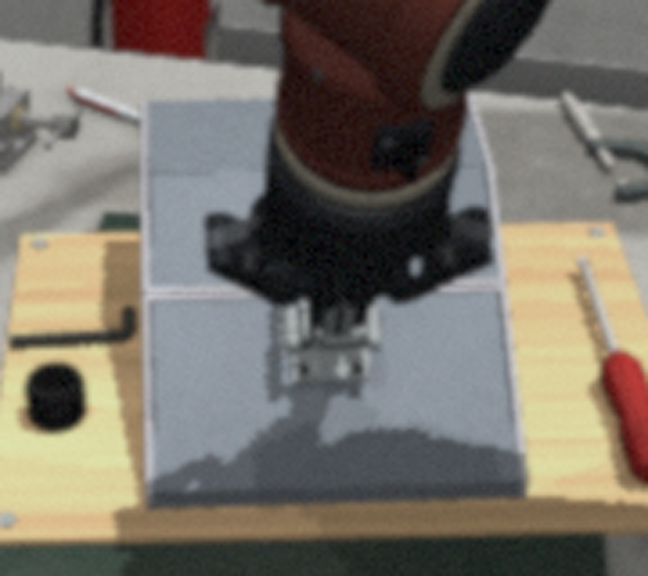

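View pics/w24z.png

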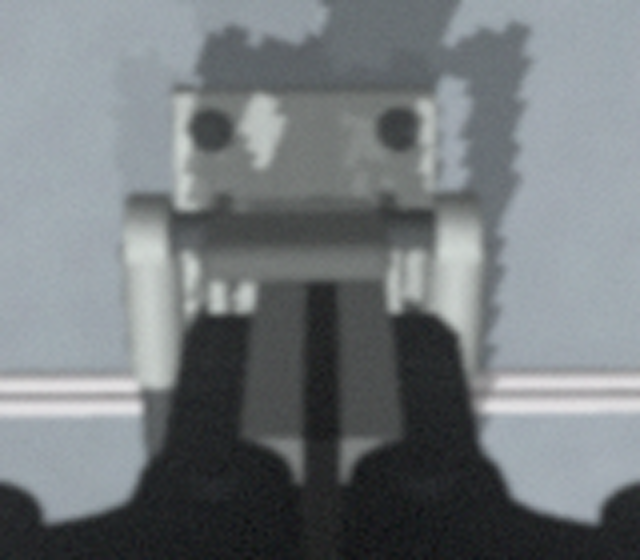

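Run:
```python
from h import *
def TT(p,q): T=np.eye(4); T[:3,:3]=R.from_quat([q[1],q[2],q[3],q[0]]).as_matrix(); T[:3,3]=p; return T
T23=TT([578.0,-39.7,185.3],[.137,.594,.786,-.104]); T24=TT([566.4,3.7,111.8],[.207,.584,.769,-.155]); T22=TT([594.1,-91.5,96.2],[-.013,.605,.796,.013])
for nm,T in [('22',T22),('23',T23),('24',T24)]:
  for a in (60,70,81,90,100,110,120,140,160,180):
    P=[face(80+r*np.cos(np.radians(a)),15+r*np.sin(np.radians(a)),0) for r in (20,72)]
    print(nm,a,[np.round(proj('wrist',x,T)) for x in P])
a=cv2.imread('pics/w23.png')[90:270,210:350]; cv2.imwrite('pics/w23z.png',cv2.resize(a,None,fx=3.3,fy=3.3,interpolation=cv2.INTER_CUBIC))
```

```text
22 60 [array([275., 146.]), array([274., 165.])]
22 70 [array([275., 137.]), array([274., 116.])]
22 81 [array([275., 127.]), array([274.,  62.])]
22 90 [array([275., 120.]), array([274.,  23.])]
22 100 [array([275., 112.]), array([274., -12.])]
22 110 [array([275., 106.]), array([274., -37.])]
22 120 [array([275., 101.]), array([274., -50.])]
22 140 [array([275.,  95.]), array([275., -50.])]
22 160 [array([275.,  96.]), array([275., -26.])]
22 180 [array([275., 102.]), array([276.,   9.])]
23 60 [array([280., 165.]), array([279., 216.])]
23 70 [array([280., 160.]), array([280., 195.])]
23 81 [array([280., 153.]), array([280., 168.])]
23 90 [array([280., 148.]), array([280., 144.])]
23 100 [array([280., 143.]), array([280., 118.])]
23 110 [array([280., 137.]), array([280.,  93.])]
23 120 [array([280., 132.]), array([280.,  71.])]
23 140 [array([280., 124.]), array([280.,  41.])]
23 160 [array([280., 120.]), array([280.,  31.])]
23 180 [array([280., 119.]), array([280.,  37.])]
24 60 [array([278., 290.]), array([278., 391.])]
24 70 [array([278., 286.]), array([278., 379.])]
24 81 [array([278., 281.]), array([278., 359.])]
24 90 [array([278., 276.]), array([278., 337.])]
24 100 [array([278., 270.]), array([278., 308.])]
24 110 [array([278., 263.]), array([278., 276.])]
24 120 [array([278., 257.]), array([278., 244.])]
24 140 [array([278., 244.]), array([278., 188.])]
24 160 [array([278., 234.]), array([278., 151.])]
24 180 [array([278., 228.]), array([278., 136.])]
```

View pics/w23z.png

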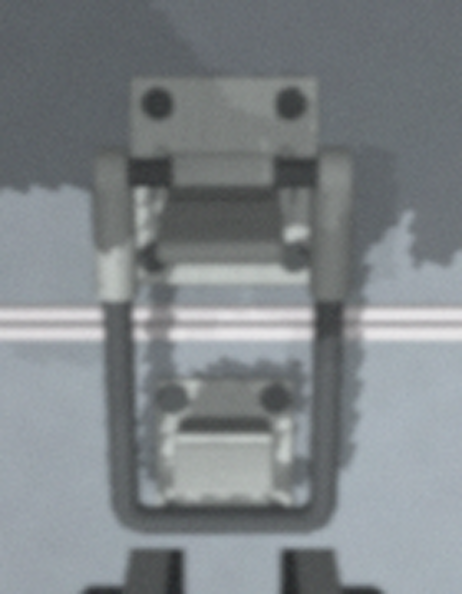

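Request:
play_rows(
  plan=[
    [[0, 0, 0, 0.0046, -0.001, 0.0044, 255], [0, 0, 0, 0.0049, 0, 0.0037, 255], [0, 0, 0, 0.0045, 0, 0.0042, 255], [0, 0, 0, 0.0041, 0, 0.0046, 255], [0, 0, 0, 0.0036, 0, 0.005, 255], [0, 0, 0, 0, 0, 0, 255], [0, 0, 0, 0, 0, 0, 255]],
  ],
)

```text
t: 22.25
position: [563.0, 10.4, 81.6]
eef_rot: [0.207, 0.584, 0.769, -0.156]
ft_force: [0.6, 0.8, -0.2]
opening: 0.2
```

```bash
python3 lev.py 172 5
python3 - <<'E'
from h import *
snap('wrist','w25'); print(status.get_obs()['ft_force'])
E
```

```text
[39.4 48.4 -0.5] 0.17272947912667225
a0 148.9600494934797
[[[0.0021, 0.0003, 0.0002, 0.003, 0.0005, 0.004, 255], [0.0, 0.0, 0.0, 0.0022, 0.0, 0.0045, 255], [0.0, 0.0, 0.0, 0.0018, 0.0, 0.0046, 255], [0.0, 0.0, 0.0, 0.0014, 0.0, 0.0048, 255], [0.0, 0.0, 0.0, 0.001, 0.0, 0.0049, 255]]]
[0.91773443 0.16199236 0.72316672]
```

View pics/w25.png

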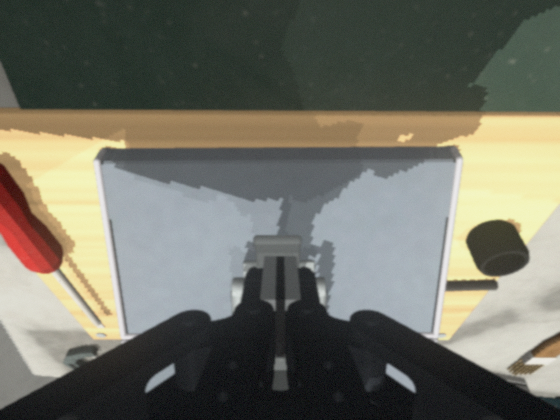

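Request:
play_rows(
  plan=[
    [[0.002, 0, 0, 0.003, 0, 0.004, 255], [0, 0, 0, 0.0022, 0, 0.0045, 255], [0, 0, 0, 0.0018, 0, 0.0046, 255], [0, 0, 0, 0.0014, 0, 0.0048, 255], [0, 0, 0, 0.001, 0, 0.0049, 255], [0, 0, 0, 0, 0, 0, 255]],
  ],
)

```text
t: 22.8
position: [563.8, 6.8, 56.6]
eef_rot: [0.206, 0.585, 0.769, -0.157]
ft_force: [-0.2, -0.8, 0.1]
opening: 0.0
```

```bash
python3 lev.py 180 4
python3 - <<'E'
from h import *
snap('wrist','w26'); print(status.get_obs()['ft_force'])
E
```

```text
[30.1 24.9 -0.7] 0.04129501781733463
a0 172.63383332428396
[[[-0.0004, 0.0003, 0.0, 0.0007, 0.0007, 0.0019, 255], [0.0, 0.0, 0.0, 0.0002, 0.0, 0.002, 255], [0.0, 0.0, 0.0, 0.0002, 0.0, 0.002, 255], [0.0, 0.0, 0.0, 0.0001, 0.0, 0.002, 255]]]
[-0.6296585  -0.65821122  0.12491201]
```

View pics/w26.png

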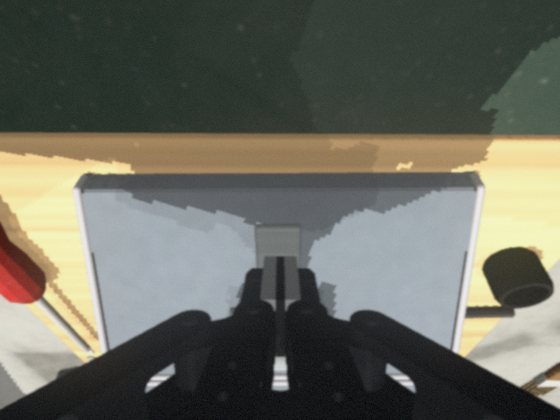

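Request:
play_rows(
  plan=[
    [[0, 0, 0, 0.0005, 0.0005, 0.0019, 255], [0, 0, 0, 0.0002, 0, 0.002, 255], [0, 0, 0, 0.0002, 0, 0.002, 255], [0, 0, 0, 0.0001, 0, 0.002, 255], [0, 0, 0, 0, 0, 0, 255]],
  ],
)

```text
t: 23.27
position: [565.5, 4.1, 50.2]
eef_rot: [0.207, 0.585, 0.769, -0.157]
ft_force: [0.1, 0.7, -0.6]
opening: -0.4
```

```bash
python3 lev.py 182 2
python3 - <<'E'
from h import *
snap('side','s27'); print(status.get_obs()['ft_force'])
a=cv2.imread('pics/s27.png')[130:290,220:400]; cv2.imwrite('pics/s27z.png',cv2.resize(a,None,fx=3.6,fy=3.6,interpolation=cv2.INTER_CUBIC))
E
```

```text
[29.5 17.8  0.2] -0.41124899539362647
a0 179.21785686761575
[[[0.0008, 0.0007, -0.0005, 0.0006, -0.0002, 0.0015, 255], [0.0, 0.0, 0.0, 0.0, 0.0, 0.0015, 255]]]
[-0.35968401  0.10581708  0.06384822]
```

View pics/s27z.png

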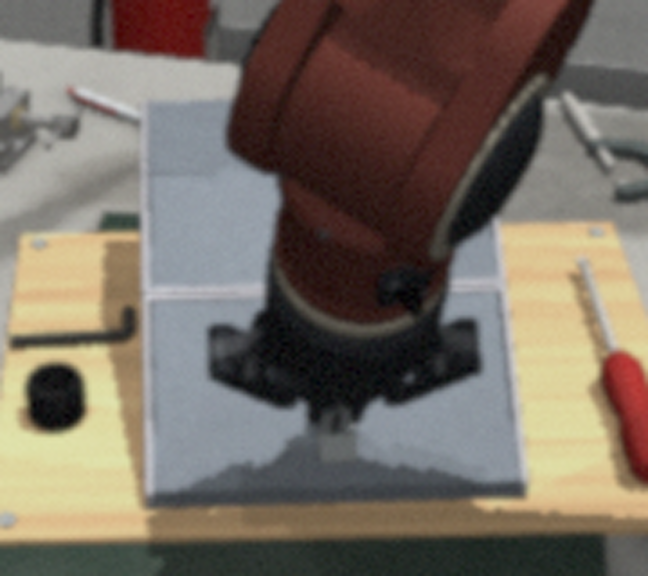

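Still no load; press gently in small steps until contact.

Request:
play_rows(
  plan=[
    [[0, 0, 0, 0, 0, 0.0012, 255], [0, 0, 0, 0, 0, 0.0012, 255], [0, 0, 0, 0, 0, 0, 255]],
  ],
)

```text
t: 23.57
position: [566.1, 3.4, 48.7]
eef_rot: [0.207, 0.585, 0.769, -0.156]
ft_force: [-0.7, 0.3, 1.6]
opening: -0.0
```

Request:
play_rows(
  plan=[
    [[0, 0, 0, 0, 0, 0.001, 255], [0, 0, 0, 0, 0, 0.001, 255], [0, 0, 0, 0, 0, 0, 255]],
  ],
)

```text
t: 23.82
position: [566.2, 3.3, 48.4]
eef_rot: [0.207, 0.584, 0.769, -0.156]
ft_force: [-4.9, 3.4, 10.0]
opening: 0.3
```

Request:
play_rows(
  plan=[
    [[0, 0, 0, 0, 0, -0.02, 255], [0, 0, 0, 0.008, 0, -0.035, 255], [0, 0, 0, 0.008, 0, -0.035, 255], [0, 0, 0, 0, 0, -0.03, 255], [0, 0, 0, 0, 0, 0, 255], [0, 0, 0, 0, 0, 0, 255]],
  ],
)

```text
t: 24.32
position: [547.0, 74.9, 143.8]
eef_rot: [0.208, 0.584, 0.769, -0.155]
ft_force: [1.0, -0.9, -0.8]
opening: 0.0
```

Run:
```python
from h import *
T=T_tool(); im,d=snap('wrist','w28'); snap('side','s28'); print(toface(T[:3,3]))
np.save('d.npy',d);np.save('T.npy',T)
for l in ['loop_bar','loop_pin','lever_tip','keeper_seat']:
    for k in cams.place_of(l,'wrist')[:1]: print(l,k)
a=cv2.imread('pics/s28.png')[130:290,220:400]; cv2.imwrite('pics/s28z.png',cv2.resize(a,None,fx=3.6,fy=3.6,interpolation=cv2.INTER_CUBIC))
```

```text
[ 13.04762478 135.47618795   1.30444447]
loop_pin {'at': [276.9, 253.9], 'conf': 0.67}
lever_tip {'at': [276.2, 199.2], 'conf': 0.85}
keeper_seat {'at': [275.9, 343.0], 'conf': 0.58}
```

View pics/w28.png

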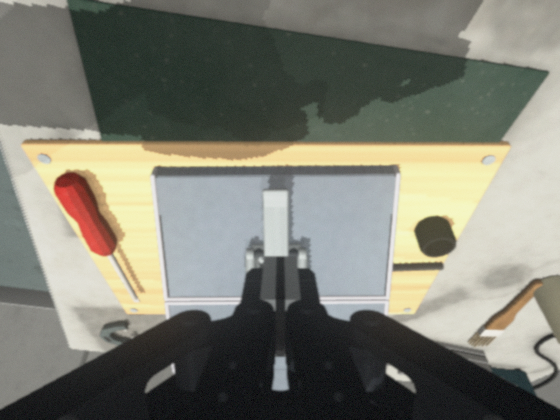

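View pics/s28z.png

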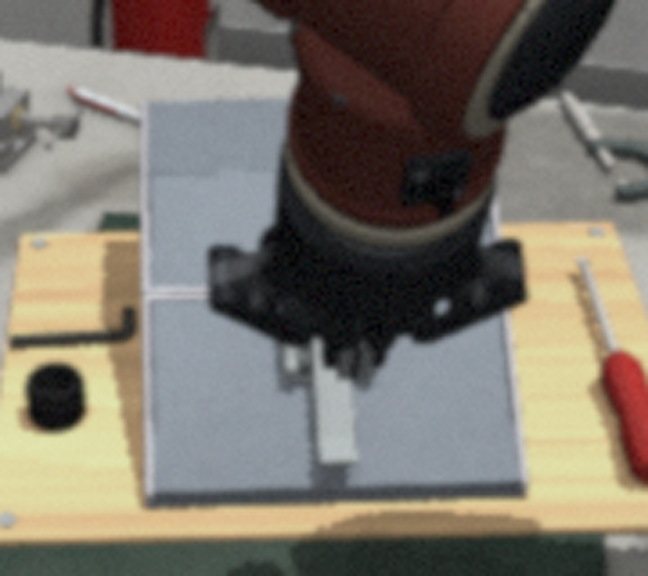

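Request:
play_rows(
  plan=[
    [[0, 0, 0, -0.03, 0, -0.004, 255], [0, 0, 0, -0.03, 0, -0.004, 255], [0, 0, 0, -0.03, 0, -0.004, 255], [0, 0, 0, -0.02, 0, -0.004, 255], [0, 0, 0, 0, 0, 0, 255], [0, 0, 0, 0, 0, 0, 255]],
  ],
)

```text
t: 25.12
position: [569.4, -11.8, 211.3]
eef_rot: [0.206, 0.586, 0.768, -0.156]
ft_force: [-0.5, 0.7, -0.2]
opening: -0.1
```

Run:
```python
from h import *
T=T_tool(); im,d=snap('wrist','w29'); print(toface(T[:3,3]))
np.save('d.npy',d);np.save('T.npy',T)
for l in ['loop_bar','loop_pin','lever_tip','keeper_seat']:
    for k in cams.place_of(l,'wrist')[:1]: print(l,k)
for n_,s in [('seat',face(138,19)),('bar150',face(150,16)),('lip',face(141,30))]: print(n_,np.round(proj('wrist',s,T)))
a=cv2.imread('pics/w29.png')[100:280,210:350]; cv2.imwrite('pics/w29z.png',cv2.resize(a,None,fx=4,fy=3.3,interpolation=cv2.INTER_CUBIC))
```

```text
[124.26941944 149.14988504  -0.23675741]
loop_bar {'at': [282.2, 209.9], 'conf': 0.61}
loop_pin {'at': [277.7, 107.8], 'conf': 0.76}
lever_tip {'at': [278.3, 37.6], 'conf': 0.77}
seat [280. 212.]
bar150 [280. 225.]
lip [281. 220.]
```

View pics/w29.png

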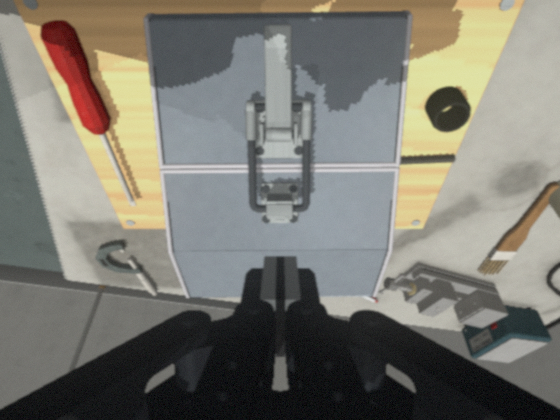

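View pics/w29z.png

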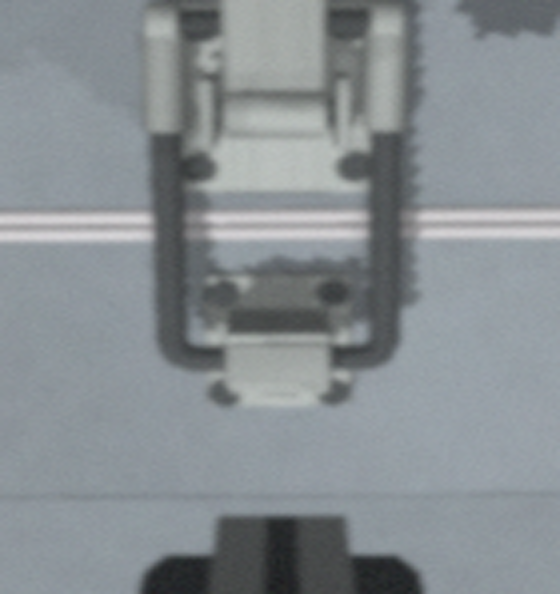

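Run:
```python
from h import *
o=status.get_obs(); print(o['t'],np.abs(o['joint_velocities']).max(),o['ft_force'])
print(env.finish_job())
```

```text
25.3667 0.007192767416804576 [-0.018692    0.01143796  0.26998223]
the job is handed in; nothing more can be done
None
```

The lid is shut, the loop is hooked under the keeper's lip, and the lever lies flat on its stop. I handed the job in at about 25 s; it reported no verdict.

**What I did:** I swung the lid down slowly with closed fingers and pressed about 14 N at most once it reached the gasket. I then carried the loop over by its legs and let it drop behind the lip. Last, I pushed the lever along its arc until it met the stop at about 12 N.

**What went wrong on the way:** Two earlier tries at carrying the loop slipped out of the pads, and it fell back to where it started. The third grip, right at the crossbar with the tool tilting along the swing, held.

**Last checks:**
- **Lever:** it stayed flat after I let go.
- **Loop:** the crossbar shows under the lip, about 4 pixels from where its seat should appear in the picture.
- **Lid:** it looks shut. It measured level with the lower case to within a millimetre just after closing.
- **Loose things:** by eye, the screwdriver, hex key and loupe look unmoved. I did not measure them.
- **Robot:** it was clear of everything and still, with no real load on the wrist.

**Not measured:** The spring stretch of the loop could not be read directly. The wrist showed almost no force at the pauses while the lever passed its last third. I can only infer that the latch is tight, from the seated bar and from the lever staying down.

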